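Chuck the hinge-cup bit in the drill

ROBOT

A 6-joint arm with a two-finger parallel gripper is mounted at the origin on a cart in front of the work surface, level with it; the furniture and walls round the work are solid. World frame = base frame: x ahead of the robot, y to its left, z up, the work surface at z = 0. Lengths are in m, angles in degrees, forces in N, time in s.
With the tool pointing down it reaches from about 0.25 to 0.725 m from the base axis. Payload 9.7 kg.
Tool frame: the origin (TCP) lies midway between the tips of the shut fingers; the grasp point (between the pads) lies 19 mm behind it; z points along the fingers, y is the line along which they close (so a half turn about z gives the same grasp; the last joint's range is limited). The gripper opens to 85 mm and grips with 20 to 120 N. Pads are 22 mm wide; open, the fingers measure 114 mm over their backs; the gripper's body (76 mm by 85 mm) begins 54 mm behind the grasp point. The pads swing forward as they close: fully open they stand 13 mm farther back than shut.
Start: joints at [74.943, 4.979, 10.078, 95.1, 0, 90], TCP at [0.143, 0.531, 0.2] pointing down, gripper open.
Joint ranges: [-179.16, 179.16], [-48.56, 103.87], [-65.8, 70.77], [-126.05, 130.52], [-82.76, 87.17], [-180, 180]. Speed limits (degrees/s): [127.2, 127.2, 147.25, 180, 180, 180].

INTERFACE

Orientations are given as [roll, pitch, yaw] about the fixed x, y, z axes, in that order (R = Rz(yaw) Ry(pitch) Rx(roll)).
In Python, from workcell import readout, imaging, bot, spotter gives the robot as it stands.
- The arm moves only by the shell command python3 -m jog 'ROWS' [FORCE]. ROWS is JSON, a list of rows, each an object with "rotation": the turn, a rotation vector about the world's x, y, z in degrees, a list of three; "translation": the shift along the world's x, y, z in mm, a list of three; "grip": the finger opening in mm, from 0 to 85.4. In form: [{"rotation": [wx, wy, wz], "translation": [dx, dy, dz], "grip": grip}, ...]. A call has 1 to 20 rows; each row is the pose to reach, as a shift and turn from the pose commanded when the call began; what a row does not reach only later rows make up. A row lasts 1/10 s, in which the tool goes at most 50 mm and 8.59 degrees, less where a joint would pass 70% of its speed; a pose out of reach is approached as far as the arm can. A call with a gripper value outside its range is refused whole. The fingers move at their own pace and stop on an object; FORCE is the grip in N (left out, the last holds). Time passes only in rows, so rows that repeat a pose let the fingers close. It gives the time, the measured TCP pose, the force, the opening and the grip force at its end, in the units of the state.
- readout.get_obs(): the state, without advancing time (a new reading comes with each control period).
- imaging.camera(name): name is "side" or "top" or "wrist"; returns (picture, depth): 384x512x3 uint8, red, green, blue; 384x512 float32, m along the optical axis (not along the pixel's ray), 0 where there is no reading.
- imaging.camera_info(name): a dict with "vertical_fov" (degrees; the focal length in pixels is half the picture's height over the tangent of half this angle, whatever the lens; pixels are square), "cx", "cy" (the principal point, pixels), "extrinsics" (4x4, takes a point from camera to world coordinates); the wrist camera has in their place "tool_from_camera" (4x4, takes a point from camera to tool coordinates, whose origin is the TCP and whose axes are the flange's). Camera axes: x right, y down, z forward; pixel columns grow to the right and rows downward; lengths in m; the calibration is good to about 2 mm. A picture is of the moment at which its call begins: read the wrist's pose just before it. camera_info takes no time and is no camera call.
- bot.job_done(): hands the job in; it is judged then, once.
Trained networks look in the newest picture that a camera, given by its name, has taken for a name from the list of things; names that differ only in an ending like _2 or _b are one class to them, and where a whole thing is asked for, a point or a joint stands for the part that bears it (a point fixed in the world has none). Each returns a list of dicts, best first, with "confidence" (0 to 1); they miss things now and then, are a little off and sometimes report something else, mostly with a low value. They report only what shows in the picture. A call takes as long as a camera call.
- spotter.spot_in(camera, target): "box" ([centre column, centre row, width, height] in pixels, round what is visible of it).
- spotter.mark_of(camera, target): "uv" ([column, row] in pixels: a listed point, or the origin of a listed thing).
The state is a dict: "time": time; "q": joint angles; "qd": joint speeds; "joint_efforts": joint torques, N m; "ee_pos": TCP position; "tcp_rot": TCP orientation; "wrist_force": force on the tool from outside, world axes, zero at the start; "torque": the same for the moment, N m; "opening": finger opening in m; "grasp_force": force on a finger pad.
Only numpy, scipy, OpenCV 4.12 (cv2) and the standard library are available. Lean on these libraries where they do the work, as an engineer would, in place of code of your own. Each camera call takes 0.05 s, during which the arm holds its last target. There are 200 camera calls.

TASK

The cabinet doors are to be bored for hinge cups: take the gold-headed bit (the widest one) from the wooden stand, put its shank all the way down into the chuck of the drill, and turn the chuck's black sleeve clockwise (seen looking into the nose) until the three jaws hold the bit straight and firmly. The jaws stand an unknown way open, so tighten by feel: stop once the sleeve is snug and never force it; leave the other two bits in the stand.

Things in the scene. Friction and masses are not known exactly. Their poses are not given: they have to be found in the camera images.
- drill: Blue straight-bodied drill driver fixed in a metal stand, its chuck pointing up and leaning 30 degrees from vertical towards the stand's own -x (the robot's side). Origin: on the worktop under the stand, z up. Base plate 180 x 130 x 12 mm (x from -55 to +125 mm).
- chuck_nose (a point): Centre of the chuck's open nose, on the chuck's axis, z pointing out of the chuck along that axis (30 degrees from vertical). The nose is a steel cone 37 mm across at its rim and 43 mm across 10 mm lower; its mouth is 23 mm wide.
- sleeve_mid (a point): Centre of the black fluted sleeve, on the axis 28 mm below the nose, z out of the chuck. Sleeve 50 mm across, 39 mm long, turned against a steady friction of 0.3 N m. Clockwise looking into the nose (negative about z) moves each jaw in 2.5 mm per rad; it stays as tight as left. 1.3 to 2.2 rad take up the gap: regrasp. Snug: 0.1 to 0.4 N m over free turning.
- chuck_seat (a point): Floor of the chuck's bore, on the axis, 52 mm below the nose, z out of the chuck; the foot of a fully inserted shank stands here, and the head's underside then stands 11 mm above the nose, its top 27 mm (centre point 31 mm). Bore 16 mm wide over the lowest 14 mm, funnel-shaped above.
- jaw_1: One of three coupled steel jaws inside the nose, 4 to 30 mm below it, 120 degrees apart; at the start their faces stand 9.7 to 12 mm from the axis. Origin: on the nose centre when fully open, shifting along the jaw (jaw_1, on the low side: to +x of chuck_nose) as it closes.
- jaw_2: As jaw_1, 120 degrees round.
- jaw_3: As jaw_1, 240 degrees round.
- bit_stand: Light wooden bit stand 64 x 230 x 46 mm, fixed; origin under its centre, long side along its y. Three holes 75 mm apart along y, 15.5 mm wide and 40 mm deep, each with a bit standing shank down, heads 23 mm above the stand's top.
- gold_bit: The hinge-cup bit: gold (brass-coloured) head 35 mm across, 83 mm long over all, about 0.14 kg. Shank 13 mm across, 63 mm long, then the head, 16 mm thick; origin at the foot of the shank, z along the shank towards the head (up as it stands).
- gold_bit_head (a point): Centre of the gold head, 71 mm from the foot; z towards the top.
- steel_bit_a: Steel bit with head 24 mm across, stays in the stand. Shank 13 mm across, 63 mm long, then the head, 16 mm thick; origin at the foot of the shank, z along the shank towards the head (up as it stands).
- steel_bit_b: Steel bit with head 19 mm across, stays in the stand. Shank 13 mm across, 63 mm long, then the head, 16 mm thick; origin at the foot of the shank, z along the shank towards the head (up as it stands).

How it is judged:
By the outcome, as a careful person would: the job done as asked, in the order asked, and still so for the second after the job is handed in, with the robot touching nothing.
It also fails if it takes over 72 s, if anything falls off the work surface, if the arm or the gripper's body presses on something with over 40 N, if the wrist force passes 120 N, or if a joint passes its speed limit or range.

## Working session

There is one attempt and no reset: what is moved stays moved. The work goes in short steps, Python scripts to look and compute and a shell command to move; the robot and the scene stay as the last step left them, time stands still between calls to the robot, and variables do not carry over. Pictures are saved under pics/ and viewed, at most 10 in all, crops included, and the job is handed in when it is done.

```bash
ls; mkdir -p pics
cat > h.py <<'E'
import numpy as np, cv2
from workcell import readout, imaging, bot, spotter
from scipy.spatial.transform import Rotation as R
def K(n):
    i=imaging.camera_info(n); f=192/np.tan(np.radians(i['vertical_fov']/2)); return i,f
def T(n):
    i,_=K(n)
    if 'extrinsics' in i: return np.array(i['extrinsics'])
    o=readout.get_obs(); M=np.eye(4); M[:3,:3]=R.from_euler('xyz',o['tcp_rot'],degrees=True).as_matrix(); M[:3,3]=o['ee_pos']
    return M@np.array(i['tool_from_camera'])
def cloud(n,d,M):
    i,f=K(n); v,u=np.mgrid[:384,:512]
    p=np.stack([(u-i['cx'])/f*d,(v-i['cy'])/f*d,d],-1); return p@M[:3,:3].T+M[:3,3]
def snap(n,name=None):
    M=T(n); p,d=imaging.camera(n)
    if name: cv2.imwrite('pics/'+name,cv2.cvtColor(p,cv2.COLOR_RGB2BGR))
    return p,d,cloud(n,d,M),M
E
python3 - <<'E'
from h import *
print(readout.get_obs())
ims=[]
for n in ['side','top','wrist']:
    p,d,c,M=snap(n); ims.append(p); np.savez('/tmp/'+n,p=p,d=d,c=c,M=M)
    print(n,imaging.camera_info(n)['vertical_fov'],M.round(3).tolist())
    for t in ['gold_bit_head','gold_bit','chuck_nose','sleeve_mid','bit_stand','drill','steel_bit_a']:
        for m in spotter.mark_of(n,t)[:2]:
            u,v=m['uv']; print(' ',t,round(m['confidence'],2),np.round([u,v]),c[int(np.clip(v,0,383)),int(np.clip(u,0,511))].round(3))
s=np.hstack(ims[:2]); cv2.imwrite('pics/a.png',cv2.cvtColor(cv2.resize(s,(800,300)),cv2.COLOR_RGB2BGR))
cv2.imwrite('pics/b.png',cv2.cvtColor(ims[1],cv2.COLOR_RGB2BGR))
E
```

```text
pics
{'time': 0.0, 'q': array([ 7.49414442e+01,  5.01167945e+00,  1.00341958e+01,  9.51001852e+01,
       -1.40463995e-03,  9.00005353e+01]), 'qd': array([-0.02078451,  0.06248099, -0.04937004, -0.07871544, -0.02295038,
        0.0599484 ]), 'joint_efforts': array([ 1.74159097e-03, -5.20397329e+01,  4.64797175e+01,  1.67126663e-02,
        1.06026819e-04, -1.07634204e-05]), 'ee_pos': array([0.14282886, 0.53084395, 0.19957523]), 'tcp_rot': array([-1.79922331e+02,  1.40536423e-03,  1.64940911e+02]), 'wrist_force': array([ 1.03853007, -0.6065911 , -0.26449376]), 'torque': array([ 0.01868656, -0.04139515, -0.01009543]), 'grasp_force': 0.0, 'opening': 0.08556883553610285}
side 42.932810712225724 [[0.87, -0.269, 0.414, 0.121], [-0.494, -0.462, 0.737, -0.824], [-0.007, -0.845, -0.535, 0.71], [0.0, 0.0, 0.0, 1.0]]
  gold_bit_head 0.7 [292. 293.] [ 0.482 -0.283  0.086]
  gold_bit 0.8 [289. 322.] [ 0.462 -0.309  0.047]
  chuck_nose 0.86 [230. 129.] [0.605 0.205 0.186]
  sleeve_mid 0.76 [234. 141.] [0.599 0.173 0.165]
  bit_stand 0.75 [271. 298.] [ 0.462 -0.242  0.046]
  drill 0.8 [248. 186.] [0.641 0.185 0.013]
  drill 0.49 [238. 139.] [0.606 0.17  0.17 ]
top 45.98583239885462 [[0.009, -0.995, 0.103, 0.437], [-1.0, -0.01, -0.003, -0.035], [0.004, -0.103, -0.995, 1.123], [0.0, 0.0, 0.0, 1.0]]
  gold_bit_head 0.49 [358. 218.] [ 0.49  -0.277  0.088]
  chuck_nose 0.57 [138. 163.] [0.602 0.213 0.145]
  chuck_nose 0.38 [144. 156.] [0.609 0.19  0.192]
  sleeve_mid 0.56 [142. 157.] [0.607 0.195 0.193]
  bit_stand 0.88 [321. 221.] [ 0.484 -0.193  0.085]
  steel_bit_a 0.64 [288. 221.] [ 0.481 -0.119  0.087]
  steel_bit_a 0.46 [319. 222.] [ 0.482 -0.192  0.077]
wrist 59.575204240036136 [[0.26, 0.915, 0.308, 0.065], [0.966, -0.246, -0.083, 0.553], [-0.001, 0.319, -0.948, 0.374], [0.0, 0.0, 0.0, 1.0]]
```

View pics/a.png

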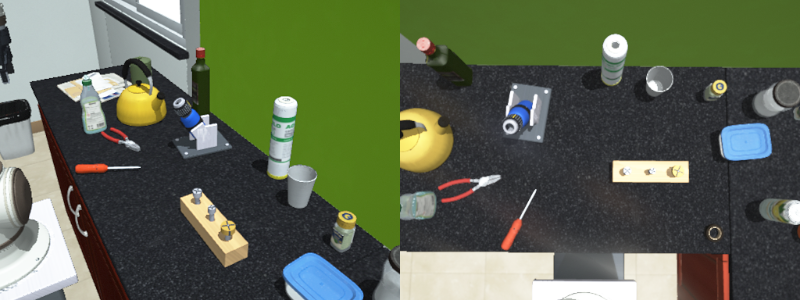

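Run:
```python
from h import *
for n in ['top','side']:
    z=np.load(f'/tmp/{n}.npz'); c,p,d=z['c'],z['p'].astype(int),z['d']
    sel=lambda x0,x1,y0,y1,z0,z1:(d>0)&(c[...,0]>x0)&(c[...,0]<x1)&(c[...,1]>y0)&(c[...,1]<y1)&(c[...,2]>z0)&(c[...,2]<z1)
    g=sel(.4,.56,-.35,-.05,.06,.12)
    num,l,st,ce=cv2.connectedComponentsWithStats(g.astype(np.uint8))
    for k in range(1,num):
        if st[k,4]>15:
            q=c[l==k]; print(n,st[k].tolist(),'min',q.min(0).round(4),'max',q.max(0).round(4),'med',np.median(q,0).round(4),'rgb',p[l==k].mean(0).round())
    s=sel(.4,.56,-.4,0,.04,.052)
    q=c[s]; print(n,'stand',q.min(0).round(3),q.max(0).round(3),cv2.minAreaRect((q[:,:2]*1000).astype(np.float32)))
    s=sel(.45,.85,.05,.35,.006,.018); q=c[s]; 
    if len(q): print(n,'plate',q.min(0).round(3),q.max(0).round(3),cv2.minAreaRect((q[:,:2]*1000).astype(np.float32)))
    s=sel(.45,.85,.05,.35,.12,.4); q=c[s]; print(n,'chuck',q.min(0).round(3),q.max(0).round(3), len(q))
p=np.load('/tmp/top.npz')['p'][90:260,60:260]; q=np.load('/tmp/side.npz')['p'][70:240,150:350]
cv2.imwrite('pics/c.png',cv2.cvtColor(cv2.resize(np.hstack([p,q]),None,fx=2,fy=2),cv2.COLOR_RGB2BGR))
```

```text
top [347, 212, 16, 15, 197] min [ 0.4713 -0.2895  0.0696] max [ 0.5038 -0.2569  0.091 ] med [ 0.4874 -0.273   0.085 ] rgb [233. 223. 161.]
top [285, 214, 11, 10, 88] min [ 0.4767 -0.1359  0.0793] max [ 0.4976 -0.1127  0.0907] med [ 0.4861 -0.1242  0.0855] rgb [230. 231. 232.]
top [318, 215, 9, 9, 60] min [ 0.4776 -0.2069  0.07  ] max [ 0.4961 -0.1902  0.0908] med [ 0.4866 -0.1978  0.085 ] rgb [220. 221. 221.]
top stand [ 0.455 -0.315  0.04 ] [ 0.519 -0.084  0.051] ((487.0986328125, -199.38412475585938), (230.1570281982422, 63.99263381958008), 89.67479705810547)
top plate [0.451 0.052 0.006] [0.834 0.349 0.018] ((642.8665771484375, 199.96316528320312), (382.82293701171875, 296.9054870605469), 0.2352009266614914)
top chuck [0.579 0.05  0.12 ] [0.834 0.35  0.4  ] 10621
side [247, 241, 12, 16, 146] min [ 0.475  -0.1392  0.0601] max [ 0.4992 -0.1125  0.0882] med [ 0.485  -0.1316  0.0833] rgb [157. 163. 170.]
side [266, 262, 11, 16, 132] min [ 0.4771 -0.2113  0.0606] max [ 0.4969 -0.1915  0.0887] med [ 0.485  -0.2052  0.0816] rgb [152. 157. 162.]
side [283, 283, 19, 19, 307] min [ 0.4699 -0.2943  0.0691] max [ 0.505  -0.2596  0.0904] med [ 0.4843 -0.2812  0.085 ] rgb [183. 160.  91.]
side stand [ 0.454 -0.317  0.04 ] [ 0.521 -0.084  0.052] ((487.5833740234375, -200.75003051757812), (66.8884048461914, 233.09042358398438), 0.22703848779201508)
side plate [0.45  0.051 0.006] [0.837 0.35  0.018] ((643.3098754882812, 200.48214721679688), (297.7384338378906, 386.1427001953125), 89.92963409423828)
side chuck [0.578 0.05  0.12 ] [0.838 0.35  0.4  ] 7400
```

View pics/c.png

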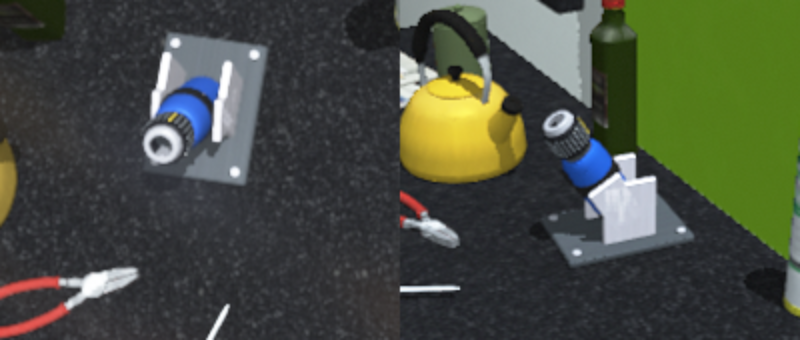

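The side view shows the gold bit in the near end of the stand. The top view has its head at about (355, 219), with the two steel bits at (290, 219) and (322, 219). The crop shows the drill nose at top pixel (142, 164), leaning towards the robot, with the kettle well to its left. The measured bit-head top at z = 0.085 matches 46 + 23 + 16 mm.

```bash
python3 -m jog '[{"rotation":[0,0,-75],"translation":[344.5,-805.6,20],"grip":85},{"rotation":[0,0,-75],"translation":[344.5,-805.6,20],"grip":85},{"rotation":[0,0,-75],"translation":[344.5,-805.6,20],"grip":85},{"rotation":[0,0,-75],"translation":[344.5,-805.6,20],"grip":85},{"rotation":[0,0,-75],"translation":[344.5,-805.6,20],"grip":85},{"rotation":[0,0,-75],"translation":[344.5,-805.6,20],"grip":85},{"rotation":[0,0,-75],"translation":[344.5,-805.6,20],"grip":85},{"rotation":[0,0,-75],"translation":[344.5,-805.6,20],"grip":85},{"rotation":[0,0,-75],"translation":[344.5,-805.6,20],"grip":85},{"rotation":[0,0,-75],"translation":[344.5,-805.6,20],"grip":85},{"rotation":[0,0,-75],"translation":[344.5,-805.6,20],"grip":85},{"rotation":[0,0,-75],"translation":[344.5,-805.6,20],"grip":85},{"rotation":[0,0,-75],"translation":[344.5,-805.6,20],"grip":85},{"rotation":[0,0,-75],"translation":[344.5,-805.6,20],"grip":85},{"rotation":[0,0,-75],"translation":[344.5,-805.6,20],"grip":85},{"rotation":[0,0,-75],"translation":[344.5,-805.6,20],"grip":85},{"rotation":[0,0,-75],"translation":[344.5,-805.6,20],"grip":85},{"rotation":[0,0,-75],"translation":[344.5,-805.6,20],"grip":85},{"rotation":[0,0,-75],"translation":[344.5,-805.6,20],"grip":85},{"rotation":[0,0,-75],"translation":[344.5,-805.6,20],"grip":85}]'
python3 - <<'E'
from h import *
o=readout.get_obs(); print(o['time'],o['q'].round(1),o['ee_pos'].round(4),o['tcp_rot'].round(2))
p,d,c,M=snap('wrist','w1.png')
hsv=cv2.cvtColor(p,cv2.COLOR_RGB2HSV)
for lo,hi in [(.08,.095)]:
    g=(d>0)&(c[...,2]>.075)&(c[...,2]<.1)&(c[...,1]<-.0)&(c[...,0]>.42)&(c[...,0]<.56)
    num,l,st,ce=cv2.connectedComponentsWithStats(g.astype(np.uint8))
    for k in range(1,num):
        if st[k,4]>30: q=c[l==k]; print(st[k],((q.min(0)+q.max(0))/2).round(4),(q.max(0)-q.min(0)).round(4),np.median(q,0).round(4))
# drill, fixed cameras
for n in ['top','side']:
    z=np.load(f'/tmp/{n}.npz'); c,p,d=z['c'],z['p'],z['d']
    h=cv2.cvtColor(p,cv2.COLOR_RGB2HSV)
    g=(d>0)&(c[...,2]>.008)&(c[...,2]<.017)&(abs(c[...,0]-.65)<.16)&(abs(c[...,1]-.19)<.14)
    num,l,st,ce=cv2.connectedComponentsWithStats(g.astype(np.uint8)); k=1+np.argmax(st[1:,4])
    q=c[l==k]; print(n,'plate',st[k],cv2.minAreaRect((q[:,:2]*1000).astype(np.float32)))
E
```

```text
time: 3.2
ee_pos: [0.4871, -0.2746, 0.2198]
tcp_rot: [-179.9, -0.0, 89.9]
wrist_force: [0.9, 0.4, 0.0]
opening: 0.0852
grasp_force: 0.0
3.2 [-29.4   6.8  14.3  97.5   0.   60.7] [ 0.4871 -0.2746  0.2198] [-1.7994e+02 -4.0000e-02  8.9890e+01]
[248   0  21   5  71] [ 0.4885 -0.135   0.0806] [0.0168 0.0032 0.0111] [ 0.4885 -0.1356  0.0822]
[247  72  23  22 374] [ 0.4884 -0.1996  0.0863] [0.0194 0.0177 0.0062] [ 0.4884 -0.1998  0.0856]
[ 241  145   36   38 1067] [ 0.4887 -0.2744  0.082 ] [0.0336 0.0348 0.0133] [ 0.4883 -0.2732  0.0854]
top plate [ 131  107   63   76 1871] ((673.52490234375, 188.62095642089844), (129.68748474121094, 180.27342224121094), 82.00847625732422)
side plate [ 221  167   77   36 1105] ((673.283447265625, 187.61546325683594), (137.2149200439453, 180.84469604492188), 82.22990417480469)
```

View pics/w1.png

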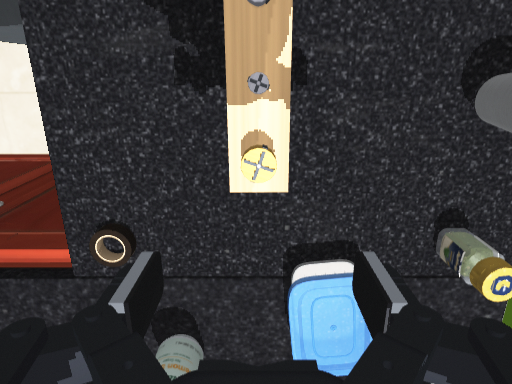

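Wrist view: the gold head is at (259, 164) with the stand's bare end around it. The head measures 34 mm across and is centred at (0.4886, -0.2744), which agrees with the fixed cameras.

```bash
python3 -m jog '[{"rotation":[0,0,0],"translation":[1,0,-50],"grip":85},{"rotation":[0,0,0],"translation":[1,0,-100],"grip":85},{"rotation":[0,0,0],"translation":[1,0,-130],"grip":85},{"rotation":[0,0,0],"translation":[1,0,-157],"grip":85},{"rotation":[0,0,0],"translation":[1,0,-157],"grip":85},{"rotation":[0,0,0],"translation":[1,0,-157],"grip":30},{"rotation":[0,0,0],"translation":[1,0,-157],"grip":30},{"rotation":[0,0,0],"translation":[1,0,-157],"grip":30},{"rotation":[0,0,0],"translation":[1,0,-157],"grip":30},{"rotation":[0,0,0],"translation":[1,0,-157],"grip":30},{"rotation":[0,0,0],"translation":[1,0,-157],"grip":30},{"rotation":[0,0,0],"translation":[1,0,-157],"grip":30}]' 50
python3 - <<'E'
from h import *
ax=np.array([-np.cos(np.radians(8))*.5,np.sin(np.radians(8))*.5,.866])
for n in ['top','side']:
    z=np.load(f'/tmp/{n}.npz'); c,p,d=z['c'],z['p'],z['d']
    h=cv2.cvtColor(p,cv2.COLOR_RGB2HSV)
    g=(d>0)&(c[...,2]>.11)&(c[...,2]<.3)&(abs(c[...,0]-.60)<.07)&(abs(c[...,1]-.2)<.06)
    num,l,st,ce=cv2.connectedComponentsWithStats(g.astype(np.uint8)); k=1+np.argmax(st[1:,4])
    q=c[l==k]; s=q@ax; col=h[l==k]
    print(n,st[k],'smax',np.sort(s)[-40::6].round(4))
    for a in np.arange(s.max()-.06,s.max(),.005):
        m=(s>a)&(s<a+.005)
        if m.sum()>8:
            e1=np.array([.139,.99,0]); e2=np.cross(ax,e1)
            print(round(a,3),m.sum(),'lat',(q[m]@e1).min().round(4),(q[m]@e1).max().round(4),'mean',q[m].mean(0).round(4),'e2',(q[m]@e2).min().round(4),(q[m]@e2).max().round(4),'V',col[m][:,2].mean().round(),'S',col[m][:,1].mean().round())
E
```

```text
time: 4.45
ee_pos: [0.4884, -0.2745, 0.0633]
tcp_rot: [-180.0, -0.0, 89.9]
wrist_force: [-0.2, -0.7, -0.3]
opening: 0.0297
grasp_force: 0.0
top [130 136  36  37 905] smax [-0.1195 -0.1194 -0.1192 -0.119  -0.1187 -0.1183 -0.1174]
-0.177 28 lat 0.2581 0.2904 mean [0.6312 0.1814 0.1437] e2 -0.6043 -0.5693 V 211.0 S 158.0
-0.167 12 lat 0.2567 0.2953 mean [0.6289 0.1866 0.1552] e2 -0.6021 -0.5724 V 108.0 S 64.0
-0.162 29 lat 0.2557 0.2977 mean [0.6203 0.1919 0.1556] e2 -0.6037 -0.5627 V 92.0 S 47.0
-0.157 52 lat 0.2548 0.2992 mean [0.6147 0.1971 0.1577] e2 -0.6046 -0.5644 V 96.0 S 38.0
-0.152 39 lat 0.2551 0.2998 mean [0.6119 0.1937 0.162 ] e2 -0.6041 -0.5624 V 99.0 S 35.0
-0.147 39 lat 0.2556 0.2978 mean [0.6107 0.1923 0.1676] e2 -0.6046 -0.5626 V 113.0 S 29.0
-0.142 28 lat 0.2547 0.3064 mean [0.615  0.193  0.1761] e2 -0.6041 -0.5661 V 100.0 S 35.0
-0.137 56 lat 0.2556 0.3047 mean [0.6084 0.193  0.1774] e2 -0.6037 -0.5546 V 97.0 S 31.0
-0.132 109 lat 0.2564 0.3042 mean [0.6034 0.1926 0.1799] e2 -0.6019 -0.5546 V 118.0 S 26.0
-0.127 78 lat 0.2602 0.3006 mean [0.6001 0.1967 0.1844] e2 -0.5
[... 571 characters left out ...]
1 lat 0.2515 0.2765 mean [0.6095 0.177  0.1559] e2 -0.6014 -0.5535 V 81.0 S 38.0
-0.152 34 lat 0.25 0.2747 mean [0.6077 0.1782 0.1606] e2 -0.6044 -0.5545 V 84.0 S 45.0
-0.147 31 lat 0.251 0.2765 mean [0.6029 0.1774 0.1637] e2 -0.6049 -0.554 V 83.0 S 42.0
-0.142 37 lat 0.2514 0.3023 mean [0.6014 0.1798 0.1683] e2 -0.6031 -0.5535 V 85.0 S 41.0
-0.137 50 lat 0.2486 0.2987 mean [0.6003 0.1834 0.1728] e2 -0.6041 -0.555 V 84.0 S 39.0
-0.132 66 lat 0.2537 0.2943 mean [0.5985 0.1879 0.1773] e2 -0.6029 -0.5555 V 80.0 S 37.0
-0.127 57 lat 0.2557 0.2956 mean [0.5974 0.1918 0.1825] e2 -0.5983 -0.5601 V 181.0 S 27.0
-0.122 54 lat 0.2584 0.2989 mean [0.5938 0.1967 0.1848] e2 -0.5963 -0.5616 V 211.0 S 25.0
```

Run:
```python
from h import *
p,d,c,M=snap('side','s2.png'); w,_,_,_=snap('wrist')
s=cv2.resize(p[240:360,230:390],(533,400)); w=cv2.resize(w[:, 100:440],(354,400))[:, :]
cv2.imwrite('pics/s2.png',cv2.cvtColor(cv2.resize(np.hstack([s,w]),(798,360)),cv2.COLOR_RGB2BGR))
print(readout.get_obs()['opening'],readout.get_obs()['grasp_force'])
```

```text
0.02997208152333503 0.0
```

View pics/s2.png

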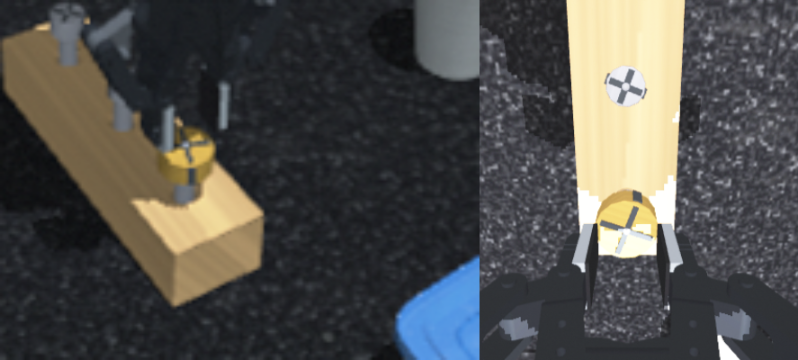

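```bash
python3 - <<'E'
from h import *
for n in ['wrist','side']:
    p,d,c,M=snap(n); h=cv2.cvtColor(p,cv2.COLOR_RGB2HSV)
    g=(d>0)&(c[...,2]>.05)&(c[...,2]<.14)&(abs(c[...,0]-.4885)<.06)&(abs(c[...,1]+.2745)<.04)
    gold=g&(h[...,1]>90); q=c[gold]; print(n,'gold',gold.sum(),q.min(0).round(4),q.max(0).round(4))
    for z in np.arange(.055,.13,.005):
        m=g&~gold&(c[...,2]>z)&(c[...,2]<z+.005); q=c[m]
        if len(q): 
            l=q[q[:,0]<.4885]; r=q[q[:,0]>.4885]
            print(round(z,3),len(l),len(r), l[:,:2].min(0).round(4) if len(l) else '', l[:,:2].max(0).round(4) if len(l) else '', r[:,:2].min(0).round(4) if len(r) else '',r[:,:2].max(0).round(4) if len(r) else '')
    if n=='wrist': cv2.imwrite('pics/w3.png',cv2.cvtColor(p[150:384,110:410],cv2.COLOR_RGB2BGR))
E
python3 -m jog '[{"rotation":[0,0,0],"translation":[0,0,0],"grip":30},{"rotation":[0,0,0],"translation":[0,0,0],"grip":30}]'
```

```text
wrist gold 1878 [ 0.4719 -0.2874  0.069 ] [ 0.5053 -0.2568  0.1004]
0.065 1 3 [ 0.4862 -0.2579] [ 0.4862 -0.2579] [ 0.4953 -0.2672] [ 0.5041 -0.2585]
0.07 1 32 [ 0.4745 -0.2647] [ 0.4745 -0.2647] [ 0.4894 -0.2684] [ 0.5049 -0.257 ]
0.075 1 34 [ 0.4718 -0.2701] [ 0.4718 -0.2701] [ 0.4925 -0.268 ] [ 0.5048 -0.2568]
0.08 112 195 [ 0.4719 -0.2925] [ 0.4884 -0.2699] [ 0.4889 -0.2917] [ 0.5052 -0.2567]
0.085 743 809 [ 0.4735 -0.2918] [ 0.4884 -0.268 ] [ 0.4889 -0.2912] [ 0.5048 -0.2604]
0.095 42 48 [ 0.468  -0.2853] [ 0.4743 -0.2632] [ 0.504  -0.2845] [ 0.5104 -0.2632]
0.1 170 162 [ 0.4617 -0.2848] [ 0.4743 -0.2623] [ 0.504  -0.2849] [ 0.5167 -0.2624]
0.105 203 220 [ 0.4605 -0.285 ] [ 0.4743 -0.2626] [ 0.5041 -0.2852] [ 0.5178 -0.2625]
0.11 242 239 [ 0.4604 -0.2853] [ 0.4744 -0.2626] [ 0.504  -0.2847] [ 0.5178 -0.2625]
0.115 278 262 [ 0.4606 -0.2854] [ 0.4744 -0.2625] [ 0.504  -0.2853] [ 0.5179 -0.2626]
0.12 281 298 [ 0.4606 -0.2847] [ 0.4743 -0.2625] [ 0.504  -0.2852] [ 0.5177 -0.2625]
0.125 263 254 [ 0.4604 -0.2855] [ 0.4743 -0.2625] [ 0.504  -0.2858] [ 0.5177 -0.2623]
0.13 474 472 [ 0.4
[... 625 characters left out ...]
-0.2876] [ 0.4718 -0.2746] [ 0.5025 -0.2881] [ 0.5155 -0.2633]
0.105 19 23 [ 0.4593 -0.2861] [ 0.4705 -0.2689] [ 0.5022 -0.2866] [ 0.5154 -0.2638]
0.11 24 27 [ 0.459  -0.2882] [ 0.4726 -0.2721] [ 0.5026 -0.2866] [ 0.5151 -0.2654]
0.115 23 20 [ 0.4589 -0.2879] [ 0.4726 -0.2711] [ 0.5023 -0.2866] [ 0.5153 -0.2682]
0.12 21 22 [ 0.4591 -0.2866] [ 0.4729 -0.2693] [ 0.5021 -0.2866] [ 0.5149 -0.2668]
0.125 23 26 [ 0.4597 -0.2872] [ 0.4724 -0.2718] [ 0.5024 -0.2875] [ 0.5171 -0.2637]
0.13 11 32 [ 0.4598 -0.2861] [ 0.4722 -0.2786] [ 0.5019 -0.2869] [ 0.5135 -0.264 ]
time: 4.85
ee_pos: [0.4884, -0.2745, 0.0633]
tcp_rot: [180.0, -0.0, 89.9]
wrist_force: [-0.4, 0.7, 0.7]
opening: 0.0301
grasp_force: 0.0
```

View pics/w3.png

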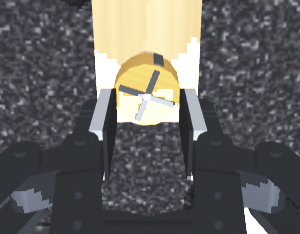

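The crop shows the pads ending above the gold head, which is at about (147, 90) in the crop, so they have not gripped it. Both depth clouds put the pad tips at z ≈ 0.096 with the reported TCP at 0.063, so the real tips sit about 33 mm behind the TCP. I'll go by the measurement: open, descend 32 mm and close again.

```bash
python3 -m jog '[{"rotation":[0,0,0],"translation":[0,0,0],"grip":60},{"rotation":[0,0,0],"translation":[0,0,0],"grip":60},{"rotation":[0,0,0],"translation":[0,0,0],"grip":60},{"rotation":[0,0,0],"translation":[0,0,0],"grip":60},{"rotation":[0,0,0],"translation":[0,0,-10],"grip":60},{"rotation":[0,0,0],"translation":[0,0,-20],"grip":60},{"rotation":[0,0,0],"translation":[0,0,-20],"grip":60}]'
python3 - <<'E'
from h import *
print(readout.get_obs()['wrist_force'])
p,d,c,M=snap('wrist'); Mi=np.linalg.inv(M); o=readout.get_obs()
Rt=R.from_euler('xyz',o['tcp_rot'],degrees=True).as_matrix()
t=(c-o['ee_pos'])@Rt
g=(d>0)&(d<.3)&(t[...,2]<0)
for z in np.arange(-.15,-.0,.006):
    m=g&(t[...,2]>z)&(t[...,2]<z+.006)&(abs(t[...,0])<.03); q=t[m]
    if len(q): 
        i=q[abs(q[:,1])<.02]
        print(round(z,3),len(q),'y',np.percentile(q[:,1],[0,100]).round(3),'innermost',abs(q[:,1]).min().round(4),'x of mid',(len(i),i[:,0].min().round(3),i[:,0].max().round(3)) if len(i) else '')
E
```

```text
time: 5.55
ee_pos: [0.4873, -0.2739, 0.041]
tcp_rot: [-179.8, -0.1, 89.9]
wrist_force: [-0.7, 0.6, 0.4]
opening: 0.0602
grasp_force: 0.0
[-0.74414699  0.63265872  0.37811412]
-0.12 1194 y [-0.027  0.029] innermost 0.0134 x of mid (483, np.float64(0.016), np.float64(0.019))
-0.114 5196 y [-0.064  0.064] innermost 0.0 x of mid (2039, np.float64(0.01), np.float64(0.019))
-0.108 5628 y [-0.064  0.065] innermost 0.0001 x of mid (1475, np.float64(0.008), np.float64(0.018))
-0.102 2639 y [-0.064  0.065] innermost 0.0207 x of mid 
-0.096 5752 y [-0.063  0.064] innermost 0.0246 x of mid 
-0.09 4757 y [-0.062  0.063] innermost 0.0262 x of mid 
-0.084 1736 y [-0.061  0.062] innermost 0.0293 x of mid 
-0.078 1025 y [-0.051  0.05 ] innermost 0.0289 x of mid 
-0.072 893 y [-0.043  0.044] innermost 0.0292 x of mid 
-0.066 939 y [-0.043  0.044] innermost 0.0291 x of mid 
-0.06 832 y [-0.043  0.044] innermost 0.029 x of mid 
-0.054 732 y [-0.043  0.044] innermost 0.0291 x of mid 
-0.048 4752 y [-0.043  0.044] innermost 0.0001 x of mid (4127, np.float64(-0.019), np.float64(0.017))
-0.042 752 y [-0.041  0.041] innermost 0.0001 x of mid (416, np.float64(-0.018), np.float64(0.017))
-0.036 376 y [-0.03   0.031] innermost 0.0002 x of mid (362, np.float64(0.004), np.float64(0.018))
-0.03 92 y [-0.015  0.017] innermost 0.0003 x of mid (92, np.float64(0.005), np.float64(0.017))
-0.012 55 y [-0.03   0.033] innermost 0.0003 x of mid (23, np.float64(-0.002), np.float64(0.03))
-0.006 7633 y [-0.031  0.033] innermost 0.0002 x of mid (3578, np.float64(-0.014), np.float64(0.03))
```

```bash
python3 -m jog '[{"rotation":[0,0,0],"translation":[0,0,-6],"grip":60},{"rotation":[0,0,0],"translation":[0,0,-13],"grip":60},{"rotation":[0,0,0],"translation":[0,0,-13],"grip":60},{"rotation":[0,0,0],"translation":[0,0,-13],"grip":20},{"rotation":[0,0,0],"translation":[0,0,-13],"grip":20},{"rotation":[0,0,0],"translation":[0,0,-13],"grip":20},{"rotation":[0,0,0],"translation":[0,0,-13],"grip":20},{"rotation":[0,0,0],"translation":[0,0,-13],"grip":20}]' 60
```

```text
time: 6.4
ee_pos: [0.4886, -0.2746, 0.0308]
tcp_rot: [180.0, 0.0, 89.9]
wrist_force: [-0.6, -0.0, 4.3]
opening: 0.0329
grasp_force: 59.7
```

```bash
cat >> h.py <<'E'
TIP=.033
def frame(yaw=-8.,roll=0):
    """chuck axis (out) and tool rotation for given drill yaw; roll about tool z deg"""
    a=np.radians(yaw); ax=np.array([-np.cos(a)*.5,-np.sin(a)*.5,np.sqrt(.75)])
    x=np.array([-np.sin(a),np.cos(a),0]); z=-ax; return ax,np.column_stack([x,np.cross(z,x),z])@R.from_euler('z',roll,degrees=True).as_matrix()
def delta(Rt,pt):
    """pt: wanted TCP position; from the measured pose"""
    o=readout.get_obs(); R0=R.from_euler('xyz',o['tcp_rot'],degrees=True)
    print('rot',(R.from_matrix(Rt)*R0.inv()).as_rotvec(degrees=True).round(2),'tr',((pt-o['ee_pos'])*1000).round(1),'q',o['q'].round(1))
E
python3 - <<'E'
from h import *
ax,Rt=frame(); e1=Rt[:,0]; e2=np.cross(ax,e1)
N=.2797*e1-.579*e2-.1195*ax; print('N',N.round(4))
# foot is 57 mm beyond tip => 24 mm beyond TCP ; want foot 60 mm above nose
delta(Rt,N+ax*(.060+.024))
for n in ['top','side']:
    z=np.load(f'/tmp/{n}.npz'); c=z['c']; m=(z['d']>0)&(c[...,2]>.1)&(abs(c[...,0]-.55)<.3)
    print([(y,c[m&(abs(c[...,1]-y)<.02)][:,2].max().round(2) if (m&(abs(c[...,1]-y)<.02)).any() else 0) for y in (0,.1,.2,.28,.32,.36,.4)])
E
python3 -m jog '[{"rotation":[0,0,0],"translation":[0,0,15],"grip":20},{"rotation":[0,0,0],"translation":[0,0,35],"grip":20},{"rotation":[0,0,0],"translation":[0,0,60],"grip":20},{"rotation":[0,0,0],"translation":[0,0,110],"grip":20},{"rotation":[0,0,0],"translation":[0,0,160],"grip":20},{"rotation":[0,0,0],"translation":[0,0,210],"grip":20},{"rotation":[0,0,0],"translation":[0,0,210],"grip":20}]'
```

```text
N [0.5946 0.1989 0.186 ]
rot [ -2.08 -29.92  -7.76] tr [ 64.4 479.3 228. ] q [-29.3   6.5  -7.1  76.4  -0.   60.7]
[(0, np.float64(0.41)), (0.1, np.float64(0.41)), (0.2, np.float64(0.41)), (0.28, np.float64(0.41)), (0.32, np.float64(0.41)), (0.36, np.float64(0.41)), (0.4, np.float64(0.41))]
[(0, np.float64(0.51)), (0.1, np.float64(0.49)), (0.2, np.float64(0.47)), (0.28, np.float64(0.46)), (0.32, np.float64(0.46)), (0.36, np.float64(0.45)), (0.4, np.float64(0.44))]
time: 7.1
ee_pos: [0.4898, -0.2753, 0.2487]
tcp_rot: [179.5, 0.3, 89.9]
wrist_force: [0.1, 0.4, -1.7]
opening: 0.0329
grasp_force: 60.2
```

```bash
python3 -m jog '[{"rotation":[0,0,0],"translation":[10,50,18],"grip":20},{"rotation":[-0.4,-6,-1.6],"translation":[20,100,18],"grip":20},{"rotation":[-0.8,-12,-3.1],"translation":[30,150,18],"grip":20},{"rotation":[-1.3,-18,-4.7],"translation":[40,200,18],"grip":20},{"rotation":[-1.7,-24,-6.2],"translation":[50,250,18],"grip":20},{"rotation":[-2.1,-29.9,-7.8],"translation":[55,300,18],"grip":20},{"rotation":[-2.1,-29.9,-7.8],"translation":[60,350,18],"grip":20},{"rotation":[-2.1,-29.9,-7.8],"translation":[64,400,18],"grip":20},{"rotation":[-2.1,-29.9,-7.8],"translation":[64,440,18],"grip":20},{"rotation":[-2.1,-29.9,-7.8],"translation":[64,465,18],"grip":20},{"rotation":[-2.1,-29.9,-7.8],"translation":[64,479,18],"grip":20},{"rotation":[-2.1,-29.9,-7.8],"translation":[64,479,18],"grip":20},{"rotation":[-2.1,-29.9,-7.8],"translation":[64,479,18],"grip":20}]'
python3 - <<'E'
from h import *
print(readout.get_obs()['q'].round(1))
ims=[]
for n in ['wrist','top','side']:
    p,d,c,M=snap(n); np.savez('/tmp/'+n+'2',p=p,d=d,c=c,M=M); ims.append(p)
    for m in spotter.mark_of(n,'chuck_nose')[:1]+spotter.mark_of(n,'gold_bit')[:1]: print(n,m['confidence'],m['uv'])
big=np.hstack([ims[0][100:384,100:400],cv2.resize(ims[2][60:200,160:310],(304,284))])
cv2.imwrite('pics/w4.png',cv2.cvtColor(big,cv2.COLOR_RGB2BGR))
E
```

```text
time: 8.4
ee_pos: [0.5523, 0.2038, 0.2581]
tcp_rot: [150.1, 0.0, 82.0]
wrist_force: [-0.6, 0.2, -1.9]
opening: 0.0333
grasp_force: 60.4
[ 29.7 -15.8  -8.8  72.5 -17.8 123.8]
wrist 0.94 [259.8, 178.5]
wrist 0.86 [258.9, 211.9]
top 0.64 [140.2, 163.3]
top 0.69 [130.5, 172.8]
side 0.77 [229.3, 129.1]
side 0.73 [214.2, 115.2]
```

View pics/w4.png

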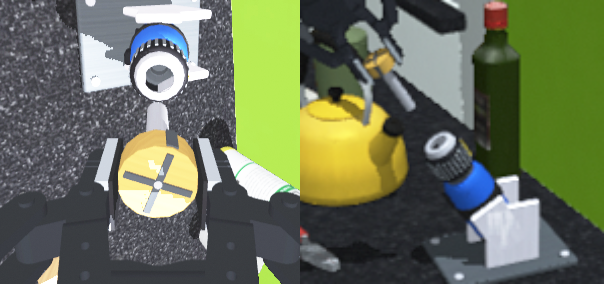

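Run:
```python
from h import *
from scipy.optimize import least_squares
o=readout.get_obs(); Rt=R.from_euler('xyz',o['tcp_rot'],degrees=True).as_matrix(); P=o['ee_pos']
for n in ['wrist','top','side']:
    z=np.load(f'/tmp/{n}2.npz'); c,p,d=z['c'],z['p'],z['d']; h=cv2.cvtColor(p,cv2.COLOR_RGB2HSV)
    t=(c-P)@Rt
    # sleeve+nose points near estimated N
    ax,F=frame(); N=np.array([.5946,.1989,.186]); r=(c-N)@F   # x lateral, y up-hill, z down chuck
    m=(d>0)&(np.hypot(r[...,0],r[...,1])<.032)&(r[...,2]>-.006)&(r[...,2]<.05)
    q=r[m]
    def f(x,q=q): # dx,dy,tilt x,y: sleeve cylinder outer + cone
        a=q[:,:2]-x[:2]-np.outer(q[:,2],x[2:4]); rad=np.hypot(*a.T); s=q[:,2]-x[4]
        w=np.where((s>.012)&(s<.045),rad-.025,np.where((s>.001)&(s<.009)&(rad>.015),rad-.0185-.3*s,0)); return np.clip(w,-.004,.004)
    rim=q[(np.hypot(q[:,0],q[:,1])>.0135)&(np.hypot(q[:,0],q[:,1])<.0175)&(q[:,2]<.004)]
    print(n,len(q),'rim z med',np.median(rim[:,2]).round(4),len(rim))
    if len(rim)>20:
        A=np.c_[rim[:,:2],np.ones(len(rim))]; k=np.linalg.lstsq(A,rim[:,2],rcond=None)[0]; print('  rim tilt deg',np.degrees(k[:2]).round(1),k[2].round(4))
    for tilt in (0,1):
        g=(lambda x:f(np.r_[x[:2],0,0,x[2]])) if not tilt else f
        s=least_squares(g,np.zeros(5 if tilt else 3),x_scale=.002,diff_step=1e-3,loss='soft_l1',f_scale=.001) if 0 else least_squares(g,np.full(5 if tilt else 3,1e-4),x_scale=.002,loss='soft_l1',f_scale=.001)
        print('  fit',s.x.round(4),'rms',np.sqrt((s.fun**2).mean()).round(5))
    # shank: tool frame
    m=(d>0)&(t[...,2]>-.03)&(t[...,2]<.03)&(np.hypot(t[...,0],t[...,1])<.03)&(h[...,1]<80)
    q=t[m]; print('  shank n',len(q))
    for a in np.arange(-.03,.03,.008):
        k=q[(q[:,2]>=a)&(q[:,2]<a+.008)]
        if len(k)>4: print('   ',a.round(3),len(k),'x',np.percentile(k[:,0],[2,98]).round(4),'y',np.percentile(k[:,1],[2,98]).round(4))
    print('  zmax',np.sort(q[:,2])[-5:].round(4) if len(q) else '')
    m=(d>0)&(t[...,2]>-.07)&(t[...,2]<-.015)&(np.hypot(t[...,0],t[...,1])<.025)&(h[...,1]>90); q=t[m]; print('  gold',q.min(0).round(4),q.max(0).round(4))
```

```text
wrist 2921 rim z med 0.0013 526
  rim tilt deg [-0.5 -0.2] 0.0013
  fit [0.0013 0.0009 0.0013] rms 0.00167
  fit [0.0011 0.0009 0.0147 0.002  0.0014] rms 0.00167
  shank n 551
    -0.022 22 x [0.005  0.0063] y [-0.0033  0.0033]
    -0.014 123 x [0.0023 0.0063] y [-0.0055  0.0053]
    -0.006 129 x [0.0013 0.0063] y [-0.0057  0.0065]
    0.002 112 x [0.002  0.0063] y [-0.0054  0.0062]
    0.01 103 x [0.0015 0.0062] y [-0.0056  0.0064]
    0.018 62 x [0.0018 0.0063] y [-0.0059  0.0059]
  zmax [0.0237 0.0237 0.0239 0.0241 0.0249]
  gold [-0.0135 -0.0159 -0.0558] [ 0.0178  0.0173 -0.0381]
top 546 rim z med 0.0007 76
  rim tilt deg [-0.6 -0.4] 0.0008
  fit [ 0.0013 -0.0002  0.0016] rms 0.00171
  fit [ 0.0013 -0.0002  0.0001  0.0001  0.0012] rms 0.00172
  shank n 54
    -0.014 9 x [-0.0073 -0.0033] y [-0.001   0.0064]
    -0.006 11 x [-0.0073 -0.0018] y [-0.0011  0.0061]
    0.002 11 x [-0.008 -0.   ] y [-0.0008  0.0069]
    0.01 13 x [-0.0073  0.003 ] y [-0.0017  0.006 ]
    0.018 7 x [-0.0072 -0.0002] y [-0.0005  0.0056]
  zmax [0.0189 0.0197 0.0208 0.0221 0.0222]
  gold [-0.0186 -0.0175 -0.0577] [-0.0006  0.0145 -0.0172]
side 425 rim z med 0.001 37
  rim tilt deg [-1.  -0.3] 0.0012
  fit [0.0001 0.0002 0.0001] rms 0.00161
  fit [ 0.0001  0.0003 -0.     -0.0023  0.0001] rms 0.00161
  shank n 110
    -0.03 20 x [-0.0104  0.0002] y [-0.0056  0.0065]
    -0.022 16 x [-0.0133 -0.0037] y [-0.0055  0.0058]
    -0.014 15 x [-0.0101 -0.0022] y [-0.0056  0.0058]
    -0.006 17 x [-0.0098 -0.0039] y [-0.0054  0.0054]
    0.002 15 x [-0.0111 -0.004 ] y [-0.0058  0.0057]
    0.01 16 x [-0.011  -0.0017] y [-0.0061  0.0057]
    0.018 11 x [-0.0112 -0.0032] y [-0.0049  0.0046]
  zmax [0.0214 0.0219 0.0225 0.0226 0.0239]
  gold [-0.0235 -0.0164 -0.0612] [ 0.0154  0.016  -0.0397]
```

```bash
cat >> h.py <<'E'
_a,_F=frame(); N2=np.array([.5946,.1989,.186])+_F@np.array([.0011,.0006,.0012])
OFF=_F@np.array([-.0002,.0003,0])
E
python3 - <<'E'
from h import *
ax,Rt=frame()
for h_ in (.005,-.030,-.046,-.052): print(h_); delta(Rt,N2-OFF+ax*(h_+.024))
E
```

```text
0.005
rot [-0.03 -0.04  0.07] tr [ 28.8  -2.  -48.2] q [ 29.7 -15.8  -8.8  72.5 -17.8 123.9]
-0.03
rot [-0.03 -0.04  0.07] tr [ 46.2  -4.4 -78.5] q [ 29.7 -15.8  -8.8  72.5 -17.8 123.9]
-0.046
rot [-0.03 -0.04  0.07] tr [ 54.1  -5.5 -92.3] q [ 29.7 -15.8  -8.8  72.5 -17.8 123.9]
-0.052
rot [-0.03 -0.04  0.07] tr [ 57.1  -6.  -97.5] q [ 29.7 -15.8  -8.8  72.5 -17.8 123.9]
```

```bash
python3 -m jog '[{"rotation":[0,0,0],"translation":[15,-1,-24],"grip":20},{"rotation":[0,0,0],"translation":[28.8,-2,-48.2],"grip":20},{"rotation":[0,0,0],"translation":[28.8,-2,-48.2],"grip":20},{"rotation":[0,0,0],"translation":[34,-2.8,-57],"grip":20},{"rotation":[0,0,0],"translation":[40,-3.6,-67.5],"grip":20},{"rotation":[0,0,0],"translation":[46.2,-4.4,-78.5],"grip":20},{"rotation":[0,0,0],"translation":[46.2,-4.4,-78.5],"grip":20}]'
python3 - <<'E'
from h import *
ax,Rt=frame(); o=readout.get_obs(); print(o['wrist_force'].round(2),o['torque'].round(2))
for h_ in (-.046,-.052): delta(Rt,N2-OFF+ax*(h_+.024))
E
```

```text
time: 9.55
ee_pos: [0.5984, 0.1997, 0.1776]
tcp_rot: [150.2, 0.1, 81.9]
wrist_force: [-0.5, 0.6, -1.7]
opening: 0.0329
grasp_force: 60.4
[-0.55  0.61 -1.72] [0.07 0.68 0.05]
rot [ 0.04 -0.18  0.05] tr [  8.1  -1.2 -11.6] q [ 26.6 -11.8 -14.6  62.  -16.5 121. ]
rot [ 0.04 -0.18  0.05] tr [ 11.1  -1.6 -16.8] q [ 26.6 -11.8 -14.6  62.  -16.5 121. ]
```

```bash
python3 -m jog '[{"rotation":[0,0,0],"translation":[4,-0.6,-6.8],"grip":20},{"rotation":[0,0,0],"translation":[7.9,-1.1,-13.3],"grip":20},{"rotation":[0,0,0],"translation":[7.9,-1.1,-13.3],"grip":20},{"rotation":[0,0,0],"translation":[9,-1.3,-15.2],"grip":20},{"rotation":[0,0,0],"translation":[9.9,-1.4,-16.8],"grip":20},{"rotation":[0,0,0],"translation":[10.9,-1.6,-18.5],"grip":20},{"rotation":[0,0,0],"translation":[10.9,-1.6,-18.5],"grip":20}]'
python3 - <<'E'
from h import *
ax,Rt=frame(); o=readout.get_obs(); print(o['wrist_force'].round(2),o['torque'].round(2))
print('foot depth mm',((o['ee_pos']-N2)@ax*1000-24).round(2),'lat',((o['ee_pos']+OFF-N2)@Rt*1000).round(2))
E
```

```text
time: 10.25
ee_pos: [0.6096, 0.1987, 0.1618]
tcp_rot: [150.0, -0.0, 82.0]
wrist_force: [-1.7, -0.1, 0.8]
opening: 0.033
grasp_force: 60.7
[-1.74 -0.15  0.76] [ 0.07  0.74 -0.03]
foot depth mm -51.19 lat [ 0.58  0.47 27.19]
```

```bash
python3 -m jog '[{"rotation":[0,0,0],"translation":[0.5,-0.1,-0.9],"grip":20},{"rotation":[0,0,0],"translation":[0.5,-0.1,-0.9],"grip":20}]'; python3 -m jog '[{"rotation":[0,0,0],"translation":[0.5,-0.1,-0.9],"grip":20},{"rotation":[0,0,0],"translation":[0.5,-0.1,-0.9],"grip":20}]'
python3 - <<'E'
from h import *
ax,Rt=frame(); o=readout.get_obs(); print(o['wrist_force'].round(2),o['torque'].round(2))
print('foot depth mm',((o['ee_pos']-N2)@ax*1000-24).round(2),'lat',((o['ee_pos']+OFF-N2)@Rt*1000).round(2))
E
```

```text
time: 10.45
ee_pos: [0.6098, 0.1989, 0.1618]
tcp_rot: [150.0, -0.1, 82.0]
wrist_force: [-9.3, 0.1, 7.2]
opening: 0.033
grasp_force: 61.7
time: 10.65
ee_pos: [0.6101, 0.1992, 0.1619]
tcp_rot: [150.0, -0.1, 82.0]
wrist_force: [-15.6, 0.1, 13.3]
opening: 0.033
grasp_force: 62.6
[-15.6    0.07  13.34] [ 0.11  2.25 -0.13]
foot depth mm -51.38 lat [ 1.17  0.91 27.38]
```

```bash
python3 -m jog '[{"rotation":[0,0,0],"translation":[-1.1,0.1,2],"grip":33},{"rotation":[0,0,0],"translation":[-1.1,0.1,2],"grip":40},{"rotation":[0,0,0],"translation":[-1.1,0.1,2],"grip":60},{"rotation":[0,0,0],"translation":[-1.1,0.1,2],"grip":85},{"rotation":[0,0,0],"translation":[-1.1,0.1,2],"grip":85},{"rotation":[0,0,0],"translation":[-1.1,0.1,2],"grip":85},{"rotation":[0,0,0],"translation":[-11,1.5,19],"grip":85},{"rotation":[0,0,0],"translation":[-22,3,38],"grip":85},{"rotation":[0,0,0],"translation":[-40,5.6,69],"grip":85},{"rotation":[0,0,0],"translation":[-40,5.6,69],"grip":85},{"rotation":[0,0,0],"translation":[-40,5.6,69],"grip":85}]'
python3 - <<'E'
from h import *
ax,F=frame(); print(readout.get_obs()['q'].round(1))
for n in ['wrist','side','top']:
    p,d,c,M=snap(n); h=cv2.cvtColor(p,cv2.COLOR_RGB2HSV); r=(c-N2)@F
    if n=='wrist': cv2.imwrite('pics/w5.png',cv2.cvtColor(p[60:384,100:420],cv2.COLOR_RGB2BGR))
    m=(d>0)&(np.hypot(r[...,0],r[...,1])<.03)&(r[...,2]<-.007)&(r[...,2]>-.045); q=r[m]
    top=q[q[:,2]<-.02]
    print(n,len(q),'min',q.min(0).round(4),'max',q.max(0).round(4))
    if len(top)>10: 
        k=np.linalg.lstsq(np.c_[top[:,:2],np.ones(len(top))],top[:,2],rcond=None)[0]; print('  top mean',np.median(top,0).round(4),'tilt',np.degrees(k[:2]).round(1))
E
```

```text
time: 11.75
ee_pos: [0.5707, 0.2042, 0.2294]
tcp_rot: [150.0, -0.1, 82.0]
wrist_force: [0.7, -0.1, -0.6]
opening: 0.0852
grasp_force: 0.0
[ 28.6 -14.5 -11.   68.5 -17.3 122.8]
wrist 2450 min [-0.017  -0.0253 -0.0313] max [ 0.0184  0.01   -0.011 ]
  top mean [ 0.0024 -0.0076 -0.0272] tilt [ 2.6 -4.7]
side 148 min [-0.0239 -0.0254 -0.0323] max [ 0.0149  0.0091 -0.0114]
  top mean [-0.0091 -0.0083 -0.0271] tilt [-7.3 -5.1]
top 260 min [-0.0172 -0.0267 -0.0329] max [ 0.0176  0.0092 -0.0106]
  top mean [-0.001  -0.0069 -0.0274] tilt [-1.4 -1.9]
```

View pics/w5.png

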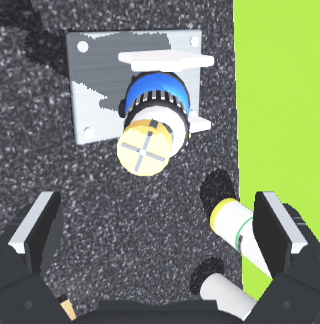

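The wrist view shows the bit seated with its head at (145, 148) in the crop, drooping about 8 mm downhill as expected with the jaws open. I'll roll the tool so the fingers close sideways and j6 has a long clockwise range.

```bash
J='x'; python3 -m jog '[{"rotation":[-66.8,9.4,116.9],"translation":[0,0,0],"grip":85},{"rotation":[-66.8,9.4,116.9],"translation":[0,0,0],"grip":85},{"rotation":[-66.8,9.4,116.9],"translation":[0,0,0],"grip":85},{"rotation":[-66.8,9.4,116.9],"translation":[0,0,0],"grip":85},{"rotation":[-66.8,9.4,116.9],"translation":[0,0,0],"grip":85},{"rotation":[-66.8,9.4,116.9],"translation":[0,0,0],"grip":85},{"rotation":[-66.8,9.4,116.9],"translation":[0,0,0],"grip":85},{"rotation":[-66.8,9.4,116.9],"translation":[0,0,0],"grip":85},{"rotation":[-66.8,9.4,116.9],"translation":[0,0,0],"grip":85},{"rotation":[-66.8,9.4,116.9],"translation":[0,0,0],"grip":85},{"rotation":[-66.8,9.4,116.9],"translation":[0,0,0],"grip":85},{"rotation":[-66.8,9.4,116.9],"translation":[0,0,0],"grip":85},{"rotation":[-66.8,9.4,116.9],"translation":[0,0,0],"grip":85},{"rotation":[-66.8,9.4,116.9],"translation":[0,0,0],"grip":85},{"rotation":[-66.8,9.4,116.9],"translation":[0,0,0],"grip":85},{"rotation":[-66.8,9.4,116.9],"translation":[0,0,0],"grip":85},{"rotation":[-66.8,9.4,116.9],"translation":[0,0,0],"grip":85}]'
python3 -m jog '[{"rotation":[-66.8,9.4,116.9],"translation":[0,0,0],"grip":85},{"rotation":[-66.8,9.4,116.9],"translation":[0,0,0],"grip":85},{"rotation":[-66.8,9.4,116.9],"translation":[0,0,0],"grip":85},{"rotation":[-66.8,9.4,116.9],"translation":[0,0,0],"grip":85},{"rotation":[-66.8,9.4,116.9],"translation":[0,0,0],"grip":85},{"rotation":[-66.8,9.4,116.9],"translation":[0,0,0],"grip":85},{"rotation":[-66.8,9.4,116.9],"translation":[0,0,0],"grip":85},{"rotation":[-66.8,9.4,116.9],"translation":[0,0,0],"grip":85},{"rotation":[-66.8,9.4,116.9],"translation":[0,0,0],"grip":85},{"rotation":[-66.8,9.4,116.9],"translation":[0,0,0],"grip":85},{"rotation":[-66.8,9.4,116.9],"translation":[0,0,0],"grip":85},{"rotation":[-66.8,9.4,116.9],"translation":[0,0,0],"grip":85},{"rotation":[-66.8,9.4,116.9],"translation":[0,0,0],"grip":85},{"rotation":[-66.8,9.4,116.9],"translation":[0,0,0],"grip":85},{"rotation":[-66.8,9.4,116.9],"translation":[0,0,0],"grip":85},{"rotation":[-66.8,9.4,116.9],"translation":[0,0,0],"grip":85},{"rotation":[-66.8,9.4,116.9],"translation":[0,0,0],"grip":85}]'
python3 - <<'E'
from h import *
ax,Rt=frame(roll=90)
for k in (-.015,-.064): delta(Rt,N2+ax*k)
# check the palm: tool-frame position of gripper body seen by side camera not needed; nose seen again by wrist
p,d,c,M=snap('wrist'); _,F=frame(); r=(c-N2)@F; h=cv2.cvtColor(p,cv2.COLOR_RGB2HSV)
m=(d>0)&(np.hypot(r[...,0],r[...,1])<.03)&(r[...,2]>.012)&(r[...,2]<.04); q=r[m]
print('sleeve',len(q),q.min(0).round(4),q.max(0).round(4))
from scipy.optimize import least_squares
s=least_squares(lambda x:np.hypot(q[:,0]-x[0],q[:,1]-x[1])-.025,[0,0],loss='soft_l1',f_scale=.001); print(s.x.round(4))
E
```

```text
time: 13.6
ee_pos: [0.5704, 0.2036, 0.2271]
tcp_rot: [-157.8, 20.6, -138.9]
wrist_force: [-0.4, 0.5, 0.1]
opening: 0.0849
grasp_force: 0.0
time: 15.3
ee_pos: [0.5705, 0.2037, 0.2276]
tcp_rot: [-179.9, -29.9, -8.2]
wrist_force: [-0.6, -0.6, 0.2]
opening: 0.0849
grasp_force: 0.0
rot [-0.09 -0.05  0.16] tr [ 32.8  -4.9 -55.4] q [  28.6  -14.4  -11.2   68.5  -17.3 -147.1]
rot [-0.09 -0.05  0.16] tr [ 57.1  -8.3 -97.8] q [  28.6  -14.4  -11.2   68.5  -17.3 -147.1]
sleeve 900 [-0.0257 -0.015   0.012 ] [0.026  0.0268 0.0397]
[0.     0.0007]
```

```bash
python3 -m jog '[{"rotation":[0,0,0],"translation":[16,-2.4,-27],"grip":85},{"rotation":[0,0,0],"translation":[32.8,-4.9,-55.4],"grip":85},{"rotation":[0,0,0],"translation":[41,-6,-69],"grip":85},{"rotation":[0,0,0],"translation":[49,-7.2,-83],"grip":85},{"rotation":[0,0,0],"translation":[57.1,-8.3,-97.8],"grip":85},{"rotation":[0,0,0],"translation":[57.1,-8.3,-97.8],"grip":85},{"rotation":[0,0,0],"translation":[57.1,-8.3,-97.8],"grip":85}]'
python3 - <<'E'
from h import *
ax,Rt=frame(roll=90); delta(Rt,N2+ax*-.064); o=readout.get_obs(); print(o['torque'].round(2),o['wrist_force'].round(1))
p,d,c,M=snap('wrist')
s,_,_,_=snap('side')
cv2.imwrite('pics/w6.png',cv2.cvtColor(np.hstack([p[84:384,110:410],cv2.resize(s[60:200,160:310],(320,300))]),cv2.COLOR_RGB2BGR))
E
```

```text
time: 16.05
ee_pos: [0.6273, 0.1954, 0.1305]
tcp_rot: [-179.9, -29.9, -8.3]
wrist_force: [0.4, 0.2, -0.0]
opening: 0.0849
grasp_force: 0.0
rot [-0.13 -0.04  0.22] tr [ 0.2 -0.  -0.6] q [  24.8   -8.6  -17.1   55.6  -15.7 -150.6]
[0.04 0.44 0.01] [ 0.4  0.2 -0. ]
```

View pics/w6.png

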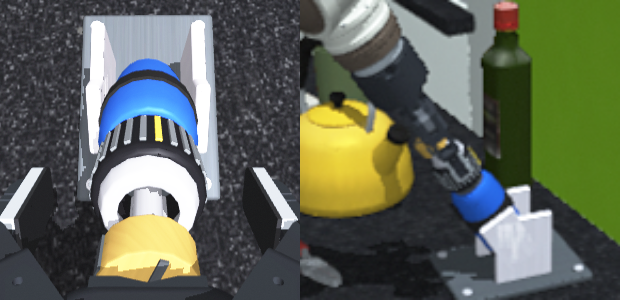

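The head sits clear below the palm, and the open fingers straddle the black sleeve at (155, 145). Now closing on it.

```bash
python3 -m jog '[{"rotation":[0,0,0],"translation":[0,0,0],"grip":40},{"rotation":[0,0,0],"translation":[0,0,0],"grip":40},{"rotation":[0,0,0],"translation":[0,0,0],"grip":40},{"rotation":[0,0,0],"translation":[0,0,0],"grip":40},{"rotation":[0,0,0],"translation":[0,0,0],"grip":40},{"rotation":[0,0,0],"translation":[0,0,0],"grip":40},{"rotation":[0,0,0],"translation":[0,0,0],"grip":40}]' 60
cat >> h.py <<'E'
def feel():
    ax,F=frame(); o=readout.get_obs(); Rm=R.from_euler('xyz',o['tcp_rot'],degrees=True).as_matrix()
    ang=np.degrees(np.arctan2(F[:,1]@Rm[:,0],F[:,0]@Rm[:,0]))
    t=o['torque']; f=o['wrist_force']; z=-ax
    print('t',o['time'],'roll',ang.round(2),'tz@ee',round(t@z,3),'f tool',(F.T@f).round(1),'t tool',(F.T@t).round(2),'off mm',(F.T@(o['ee_pos']-N2)*1000).round(2),'zerr',np.degrees(np.arccos(min(1,Rm[:,2]@z))).round(2),'op',round(o['opening']*1000,1),'gf',o['grasp_force'].round(1),'q6',o['q'][5].round(1))
E
python3 -c "
from h import *
feel()"
```

```text
time: 16.85
ee_pos: [0.6273, 0.1953, 0.1318]
tcp_rot: [-180.0, -30.0, -8.1]
wrist_force: [-8.3, -2.5, 7.6]
opening: 0.0434
grasp_force: 60.2Traceback (most recent call last):
  File "<string>", line 3, in <module>
    feel()
    ~~~~^^
  File "h.py", line 33, in feel
    print('t',o['time'],'roll',ang.round(2),'tz@ee',round(t@z,3),'f tool',(F.T@f).round(1),'t tool',(F.T@t).round(2),'off mm',(F.T@(o['ee_pos']-N2)*1000).round(2),'zerr',np.degrees(np.arccos(min(1,Rm[:,2]@z))).round(2),'op',round(o['opening']*1000,1),'gf',o['grasp_force'].round(1),'q6',o['q'][5].round(1))
                                                                                                                                                                                                                                                                ^^^^^^^^^^^^^^^^^^^^^^
AttributeError: 'float' object has no attribute 'round'
```

```bash
sed -i "s/o\['grasp_force'\].round(1)/round(float(o['grasp_force']),1)/" h.py
python3 - <<'E'
from h import *
feel()
p,d,c,M=snap('wrist'); s,d2,c2,_=snap('side')
cv2.imwrite('pics/w7.png',cv2.cvtColor(np.hstack([p[84:384,110:410],cv2.resize(s[95:165,200:275],(320,300))]),cv2.COLOR_RGB2BGR))
_,F=frame()
r=(c-N2)@F; h=cv2.cvtColor(p,cv2.COLOR_RGB2HSV)
for z in np.arange(-.05,.045,.005):
    m=(d>0)&(abs(r[...,0])<.045)&(abs(r[...,1])<.012)&(r[...,2]>z)&(r[...,2]<z+.005); q=r[m]
    L=q[q[:,0]<-.012]; G=q[q[:,0]>.012]
    print(z.round(3),len(L),len(G),np.percentile(L[:,0],[0,5,95,100]).round(4) if len(L) else '',np.percentile(G[:,0],[0,5,95,100]).round(4) if len(G) else '')
E
```

```text
t 16.85 roll 90.1 tz@ee -0.207 f tool [ -3.6  -3.  -10.5] t tool [ 1.14 -1.09 -0.21] off mm [-0.16  0.78 62.17] zerr 0.03 op 43.4 gf 60.2 q6 -150.8
-0.05 7 13 [-0.0132 -0.0131 -0.0122 -0.0122] [0.0121 0.0121 0.0133 0.0134]
-0.045 76 69 [-0.0146 -0.0144 -0.0122 -0.012 ] [0.012  0.0123 0.0147 0.0149]
-0.04 11 4 [-0.045  -0.045  -0.0443 -0.0442] [0.0445 0.0445 0.0449 0.0449]
-0.035 185 137 [-0.045  -0.0449 -0.0432 -0.0429] [0.0432 0.0437 0.0449 0.045 ]
-0.03 1345 1355 [-0.045  -0.0445 -0.013  -0.012 ] [0.012  0.0129 0.0446 0.045 ]
-0.025 862 916 [-0.0433 -0.0418 -0.0133 -0.0121] [0.0121 0.0136 0.0421 0.0431]
-0.02 322 380 [-0.0437 -0.0424 -0.0125 -0.012 ] [0.012  0.0125 0.0425 0.0442]
-0.015 188 210 [-0.0443 -0.0425 -0.0129 -0.0122] [0.012  0.0132 0.0428 0.0445]
-0.01 389 384 [-0.028  -0.0248 -0.0215 -0.0213] [0.0216 0.0218 0.0249 0.0269]
-0.005 400 370 [-0.0352 -0.0337 -0.0126 -0.012 ] [0.0122 0.0126 0.0341 0.0356]
-0.0 640 671 [-0.0352 -0.0332 -0.0126 -0.012 ] [0.012  0.0126 0.0338 0.0354]
0.005 406 399 [-0.0353 -0.0339 -0.0174 -0.0121] [0.012  0.0176 0.0343 0.0355]
0.01 121 131 [-0.0351 -0.0348 -0.0208 -0.0188] [0.0186 0.02   0.0351 0.0355]
0.015 64 74 [-0.0352 -0.0348 -0.0301 -0.0299] [0.0273 0.0303 0.0352 0.0353]
0.02 33 28 [-0.0339 -0.0335 -0.029  -0.0249] [0.0222 0.0302 0.0338 0.0341]
0.025 1 3 [-0.0231 -0.0231 -0.0231 -0.0231] [0.0222 0.0223 0.027  0.0274]
0.03 9 2 [-0.0242 -0.0241 -0.0232 -0.0231] [0.0235 0.0235 0.024  0.024 ]
0.035 9 5 [-0.024  -0.0239 -0.0231 -0.0231] [0.0223 0.0225 0.0241 0.0241]
0.04 0 0
```

View pics/w7.png

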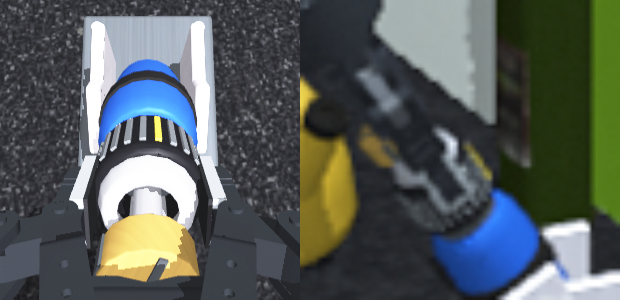

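The pads only catch the top of the sleeve (tips about 25 mm below the nose) and are flaring. There is about 15 mm between the palm and the bit's point, so I'll regrip 7 mm deeper.

```bash
python3 -m jog '[{"rotation":[0,0,0],"translation":[0,0,0],"grip":75},{"rotation":[0,0,0],"translation":[0,0,0],"grip":75},{"rotation":[0,0,0],"translation":[0,0,0],"grip":75},{"rotation":[0,0,0],"translation":[2,-0.3,-3.5],"grip":75},{"rotation":[0,0,0],"translation":[3.5,-0.5,-6],"grip":75},{"rotation":[0,0,0],"translation":[3.5,-0.5,-6],"grip":75},{"rotation":[0,0,0],"translation":[3.5,-0.5,-6],"grip":75}]' 60
python3 -c "
from h import *
feel()"
python3 -m jog '[{"rotation":[0,0,0],"translation":[0,0,0],"grip":40},{"rotation":[0,0,0],"translation":[0,0,0],"grip":40},{"rotation":[0,0,0],"translation":[0,0,0],"grip":40},{"rotation":[0,0,0],"translation":[0,0,0],"grip":40},{"rotation":[0,0,0],"translation":[0,0,0],"grip":40},{"rotation":[0,0,0],"translation":[0,0,0],"grip":40}]' 60
python3 -c "
from h import *
feel()"
```

```text
time: 17.65
ee_pos: [0.631, 0.195, 0.1244]
tcp_rot: [-179.9, -30.0, -8.1]
wrist_force: [0.2, 1.0, -0.5]
opening: 0.0745
grasp_force: 0.0
t 17.65 roll 90.1 tz@ee 0.006 f tool [ 1.1 -0.2  0.5] t tool [0.4  0.02 0.01] off mm [ 0.14  0.29 70.49] zerr 0.04 op 74.5 gf 0.0 q6 -151.0
time: 18.25
ee_pos: [0.6308, 0.1948, 0.1253]
tcp_rot: [-180.0, -30.0, -8.1]
wrist_force: [-6.2, -2.2, 5.3]
opening: 0.0442
grasp_force: 60.7
t 18.25 roll 90.08 tz@ee -0.248 f tool [-3.1 -2.4 -7.5] t tool [ 0.95 -0.86 -0.25] off mm [-0.16  0.59 69.58] zerr 0.01 op 44.2 gf 60.7 q6 -151.0
```

```bash
python3 -m jog '[{"rotation":[1.5,-0.2,-2.6],"translation":[0,0,0],"grip":40},{"rotation":[3,-0.4,-5.2],"translation":[0,0,0],"grip":40},{"rotation":[5,-0.7,-8.7],"translation":[0,0,0],"grip":40}]'
python3 -c "
from h import *
feel()"
python3 -m jog '[{"rotation":[1.5,-0.2,-2.6],"translation":[0,0,0],"grip":40},{"rotation":[3,-0.4,-5.2],"translation":[0,0,0],"grip":40},{"rotation":[5,-0.7,-8.7],"translation":[0,0,0],"grip":40}]'
python3 -c "
from h import *
feel()
from h import *
p,d,c,M=snap('side'); cv2.imwrite('/tmp/x.png',p)"
```

```text
time: 18.55
ee_pos: [0.6308, 0.1946, 0.1253]
tcp_rot: [-174.1, -29.5, -19.8]
wrist_force: [-5.7, -3.7, 5.6]
opening: 0.0439
grasp_force: 61.0
t 18.55 roll 100.27 tz@ee -0.363 f tool [-4.4 -1.7 -7.4] t tool [ 0.99 -1.11 -0.36] off mm [-0.33  0.63 69.56] zerr 0.01 op 43.9 gf 61.0 q6 -140.8
time: 18.85
ee_pos: [0.6307, 0.1944, 0.1253]
tcp_rot: [-168.7, -28.0, -31.2]
wrist_force: [-6.2, -4.3, 7.1]
opening: 0.044
grasp_force: 61.1
t 18.85 roll 110.33 tz@ee -0.29 f tool [-5.1 -1.3 -9. ] t tool [ 1.11 -1.24 -0.29] off mm [-0.53  0.55 69.58] zerr 0.01 op 44.0 gf 61.1 q6 -130.8
```

```bash
python3 -m jog '[{"rotation":[2.5,-0.35,-4.3],"translation":[0,0,0],"grip":40},{"rotation":[5,-0.7,-8.7],"translation":[0,0,0],"grip":40},{"rotation":[7.4,-1,-13],"translation":[0,0,0],"grip":40},{"rotation":[9.9,-1.4,-17.3],"translation":[0,0,0],"grip":40},{"rotation":[12.4,-1.75,-21.6],"translation":[0,0,0],"grip":40},{"rotation":[14.9,-2.1,-26],"translation":[0,0,0],"grip":40},{"rotation":[17.3,-2.4,-30.3],"translation":[0,0,0],"grip":40},{"rotation":[19.8,-2.8,-34.6],"translation":[0,0,0],"grip":40}]'
python3 - <<'E'
from h import *
feel()
_,F=frame()
for n in ['wrist','side']:
    p,d,c,M=snap(n); r=(c-N2)@F; h=cv2.cvtColor(p,cv2.COLOR_RGB2HSV)
    m=(d>0)&(np.hypot(r[...,0],r[...,1])<.03)&(r[...,2]<-.007)&(r[...,2]>-.04)&(h[...,1]>100)&(h[...,0]<35); q=r[m]
    print(n,'head',len(q),np.percentile(q,[1,99],axis=0).round(4).tolist())
    y=(d>0)&(np.hypot(r[...,0],r[...,1])<.03)&(r[...,2]>.01)&(r[...,2]<.05)&(h[...,1]>140)&(abs(h[...,0].astype(int)-26)<8); q=r[y]
    if len(q): print('  yellow mark angle',np.degrees(np.arctan2(np.median(q[:,1]),np.median(q[:,0]))).round(1),len(q),np.median(q,0).round(3))
E
```

```text
time: 19.7
ee_pos: [0.6302, 0.1938, 0.125]
tcp_rot: [-153.4, -14.4, -71.8]
wrist_force: [-11.3, -6.4, 7.8]
opening: 0.0443
grasp_force: 61.4
t 19.7 roll 150.36 tz@ee -0.289 f tool [ -7.9  -5.  -11.9] t tool [ 1.75 -1.8  -0.29] off mm [-1.17  0.08 69.61] zerr 0.09 op 44.3 gf 61.4 q6 -90.7
wrist head 3826 [[-0.0117, -0.0073, -0.0294], [0.0089, 0.0139, -0.0133]]
  yellow mark angle 159.6 162 [-0.024  0.009  0.026]
side head 54 [[-0.0248, -0.0066, -0.036], [0.0017, 0.0128, -0.0137]]
  yellow mark angle 162.3 18 [-0.025  0.008  0.027]
```

```bash
cat > ok.py <<'E'
from h import *
import sys
feel(); o=readout.get_obs(); ax,_=frame(); sys.exit(int(o['torque']@ax>0.40))
E
python3 -m jog '[{"rotation":[1.5,-0.2,-2.6],"translation":[0.1,0.6,0],"grip":40},{"rotation":[3,-0.4,-5.2],"translation":[0.1,0.6,0],"grip":40},{"rotation":[5,-0.7,-8.7],"translation":[0.1,0.6,0],"grip":40}]' >/dev/null; python3 ok.py &&
python3 -m jog '[{"rotation":[1,-0.14,-1.73],"translation":[0,0,0],"grip":40},{"rotation":[2,-0.28,-3.5],"translation":[0,0,0],"grip":40}]' >/dev/null && python3 ok.py &&
python3 -m jog '[{"rotation":[1,-0.14,-1.73],"translation":[0,0,0],"grip":40},{"rotation":[2,-0.28,-3.5],"translation":[0,0,0],"grip":40}]' >/dev/null && python3 ok.py &&
python3 -m jog '[{"rotation":[1,-0.14,-1.73],"translation":[0,0,0],"grip":40},{"rotation":[2,-0.28,-3.5],"translation":[0,0,0],"grip":40}]' >/dev/null && python3 ok.py &&
python3 -m jog '[{"rotation":[1,-0.14,-1.73],"translation":[0,0,0],"grip":40},{"rotation":[2,-0.28,-3.5],"translation":[0,0,0],"grip":40}]' >/dev/null && python3 ok.py &&
python3 -m jog '[{"rotation":[1,-0.14,-1.73],"translation":[0,0,0],"grip":40},{"rotation":[2,-0.28,-3.5],"translation":[0,0,0],"grip":40}]' >/dev/null && python3 ok.py
```

```text
t 20.1 roll 160.35 tz@ee -0.36 f tool [-12.4  -6.6 -13.9] t tool [ 1.99 -2.44 -0.36] off mm [-1.23 -0.13 69.63] zerr 0.15 op 44.1 gf 61.6 q6 -80.7
t 20.3 roll 164.34 tz@ee -0.374 f tool [-12.7  -6.7 -13.9] t tool [ 2.01 -2.42 -0.37] off mm [-1.29 -0.18 69.62] zerr 0.16 op 44.0 gf 61.6 q6 -76.7
t 20.5 roll 168.37 tz@ee -0.439 f tool [-12.3  -5.6 -14.9] t tool [ 2.11 -2.35 -0.44] off mm [-1.33 -0.31 69.64] zerr 0.17 op 44.0 gf 61.6 q6 -72.6
```

```bash
python3 -m jog '[{"rotation":[0,0,0],"translation":[-1.4,-1.5,0.5],"grip":40},{"rotation":[0,0,0],"translation":[-1.4,-1.5,0.5],"grip":40},{"rotation":[0,0,0],"translation":[-1.4,-1.5,0.5],"grip":40}]' >/dev/null; python3 ok.py;
python3 -m jog '[{"rotation":[0.5,-0.07,-0.87],"translation":[0,0,0],"grip":40},{"rotation":[1,-0.14,-1.73],"translation":[0,0,0],"grip":40}]' >/dev/null && python3 ok.py &&
python3 -m jog '[{"rotation":[0.5,-0.07,-0.87],"translation":[0,0,0],"grip":40},{"rotation":[1,-0.14,-1.73],"translation":[0,0,0],"grip":40}]' >/dev/null && python3 ok.py &&
python3 -m jog '[{"rotation":[1,-0.14,-1.73],"translation":[0,0,0],"grip":40},{"rotation":[2,-0.28,-3.5],"translation":[0,0,0],"grip":40}]' >/dev/null && python3 ok.py
python3 - <<'E'
from h import *
_,F=frame()
for n in ['wrist','side']:
    p,d,c,M=snap(n); r=(c-N2)@F; h=cv2.cvtColor(p,cv2.COLOR_RGB2HSV)
    m=(d>0)&(np.hypot(r[...,0],r[...,1])<.03)&(r[...,2]<-.007)&(r[...,2]>-.04)&(h[...,1]>100)&(h[...,0]<35); q=r[m]
    print(n,'head',len(q),np.percentile(q,[1,99],axis=0).round(4).tolist())
    y=(d>0)&(np.hypot(r[...,0],r[...,1])<.03)&(r[...,2]>.01)&(r[...,2]<.05)&(h[...,1]>140)&(abs(h[...,0].astype(int)-26)<8); q=r[y]
    if len(q): print('  yellow mark angle',np.degrees(np.arctan2(np.median(q[:,1]),np.median(q[:,0]))).round(1),len(q))
E
```

```text
t 20.8 roll 168.33 tz@ee -0.0 f tool [-1.9  2.   3.5] t tool [ 0.56 -0.55 -0.  ] off mm [-1.3  -0.31 69.47] zerr 0.09 op 44.1 gf 64.1 q6 -72.8
t 21.0 roll 170.39 tz@ee -0.358 f tool [-3.5  2.9  3.3] t tool [ 0.51 -0.68 -0.36] off mm [-1.3  -0.35 69.45] zerr 0.09 op 43.8 gf 64.6 q6 -70.7
t 21.2 roll 172.39 tz@ee -0.347 f tool [-4.2  2.6  3.4] t tool [ 0.52 -0.72 -0.35] off mm [-1.3  -0.4  69.44] zerr 0.09 op 44.1 gf 64.6 q6 -68.7
t 21.4 roll 176.47 tz@ee -0.314 f tool [-2.7  1.7  2.8] t tool [ 0.64 -0.71 -0.31] off mm [-1.31 -0.5  69.46] zerr 0.08 op 43.5 gf 64.6 q6 -64.6
wrist head 4690 [[-0.0135, -0.0165, -0.0294], [-0.0, 0.0154, -0.0133]]
  yellow mark angle -174.3 166
side head 78 [[-0.0189, -0.0125, -0.0325], [0.0012, 0.0144, -0.0153]]
  yellow mark angle -172.4 21
```

```bash
sed -i 's/>0.40/>0.44/' ok.py
python3 -m jog '[{"rotation":[1,-0.14,-1.73],"translation":[0,0,0],"grip":40},{"rotation":[2,-0.28,-3.5],"translation":[0,0,0],"grip":40}]' >/dev/null && python3 ok.py &&
python3 -m jog '[{"rotation":[1,-0.14,-1.73],"translation":[0,0,0],"grip":40},{"rotation":[2,-0.28,-3.5],"translation":[0,0,0],"grip":40}]' >/dev/null && python3 ok.py &&
python3 -m jog '[{"rotation":[1,-0.14,-1.73],"translation":[0,0,0],"grip":40},{"rotation":[2,-0.28,-3.5],"translation":[0,0,0],"grip":40}]' >/dev/null && python3 ok.py &&
python3 -m jog '[{"rotation":[1,-0.14,-1.73],"translation":[0,0,0],"grip":40},{"rotation":[2,-0.28,-3.5],"translation":[0,0,0],"grip":40}]' >/dev/null && python3 ok.py &&
python3 -m jog '[{"rotation":[1,-0.14,-1.73],"translation":[0,0,0],"grip":40},{"rotation":[2,-0.28,-3.5],"translation":[0,0,0],"grip":40}]' >/dev/null && python3 ok.py &&
python3 -m jog '[{"rotation":[1,-0.14,-1.73],"translation":[0,0,0],"grip":40},{"rotation":[2,-0.28,-3.5],"translation":[0,0,0],"grip":40}]' >/dev/null && python3 ok.py
```

```text
t 21.7 roll -179.49 tz@ee -0.322 f tool [-4.1  1.4  2. ] t tool [ 0.7  -0.71 -0.32] off mm [-1.35 -0.55 69.46] zerr 0.08 op 44.0 gf 64.7 q6 -60.6
t 21.9 roll -175.46 tz@ee -0.325 f tool [-4.6  0.5  1.6] t tool [ 0.75 -0.66 -0.32] off mm [-1.29 -0.64 69.45] zerr 0.07 op 43.7 gf 64.8 q6 -56.5
t 22.1 roll -171.41 tz@ee -0.286 f tool [-3.7  0.4  2.5] t tool [ 0.79 -0.71 -0.29] off mm [-1.32 -0.73 69.45] zerr 0.07 op 44.1 gf 64.9 q6 -52.5
t 22.3 roll -167.38 tz@ee -0.259 f tool [-4.5  0.1  2. ] t tool [ 0.87 -0.66 -0.26] off mm [-1.31 -0.79 69.47] zerr 0.06 op 43.9 gf 64.9 q6 -48.5
t 22.5 roll -163.34 tz@ee -0.33 f tool [-4.9  0.2  1.1] t tool [ 0.93 -0.63 -0.33] off mm [-1.31 -0.89 69.49] zerr 0.06 op 43.7 gf 65.0 q6 -44.4
t 22.7 roll -159.3 tz@ee -0.273 f tool [-4.3 -0.4  1.4] t tool [ 1.01 -0.55 -0.27] off mm [-1.28 -0.93 69.47] zerr 0.06 op 43.8 gf 65.0 q6 -40.4
```

```bash
python3 -m jog '[{"rotation":[0.5,-0.07,-0.87],"translation":[0,0,0],"grip":40},{"rotation":[1,-0.14,-1.73],"translation":[0,0,0],"grip":40}]' >/dev/null && python3 ok.py &&
python3 -m jog '[{"rotation":[0.5,-0.07,-0.87],"translation":[0,0,0],"grip":40},{"rotation":[1,-0.14,-1.73],"translation":[0,0,0],"grip":40}]' >/dev/null && python3 ok.py &&
python3 -m jog '[{"rotation":[0.5,-0.07,-0.87],"translation":[0,0,0],"grip":40},{"rotation":[1,-0.14,-1.73],"translation":[0,0,0],"grip":40}]' >/dev/null && python3 ok.py &&
python3 -m jog '[{"rotation":[0.5,-0.07,-0.87],"translation":[0,0,0],"grip":40},{"rotation":[1,-0.14,-1.73],"translation":[0,0,0],"grip":40}]' >/dev/null && python3 ok.py &&
python3 -m jog '[{"rotation":[0.5,-0.07,-0.87],"translation":[0,0,0],"grip":40},{"rotation":[1,-0.14,-1.73],"translation":[0,0,0],"grip":40}]' >/dev/null && python3 ok.py &&
python3 -m jog '[{"rotation":[0.5,-0.07,-0.87],"translation":[0,0,0],"grip":40},{"rotation":[1,-0.14,-1.73],"translation":[0,0,0],"grip":40}]' >/dev/null && python3 ok.py &&
python3 -m jog '[{"rotation":[0.5,-0.07,-0.87],"translation":[0,0,0],"grip":40},{"rotation":[1,-0.14,-1.73],"translation":[0,0,0],"grip":40}]' >/dev/null && python3 ok.py &&
python3 -m jog '[{"rotation":[0.5,-0.07,-0.87],"translation":[0,0,0],"grip":40},{"rotation":[1,-0.14,-1.73],"translation":[0,0,0],"grip":40}]' >/dev/null && python3 ok.py
```

```text
t 22.9 roll -157.36 tz@ee -0.344 f tool [-5.6 -2.2  0.1] t tool [ 1.26 -0.76 -0.34] off mm [-1.26 -0.95 69.47] zerr 0.05 op 43.9 gf 65.0 q6 -38.4
t 23.1 roll -155.36 tz@ee -0.334 f tool [-5.6 -2.2  1. ] t tool [ 1.22 -0.72 -0.33] off mm [-1.19 -0.99 69.46] zerr 0.04 op 43.9 gf 65.0 q6 -36.4
t 23.3 roll -153.37 tz@ee -0.265 f tool [-4.6 -2.9  1.2] t tool [ 1.27 -0.65 -0.27] off mm [-1.19 -1.08 69.49] zerr 0.04 op 43.9 gf 65.0 q6 -34.4
t 23.5 roll -151.36 tz@ee -0.31 f tool [-4.9 -2.2  0.9] t tool [ 1.3  -0.68 -0.31] off mm [-1.18 -1.07 69.47] zerr 0.04 op 44.9 gf 65.1 q6 -32.4
t 23.7 roll -149.36 tz@ee -0.382 f tool [-5.  -2.2  0.6] t tool [ 1.32 -0.63 -0.38] off mm [-1.15 -1.12 69.48] zerr 0.03 op 43.9 gf 65.1 q6 -30.4
t 23.9 roll -147.36 tz@ee -0.374 f tool [-5.2 -2.3 -0.1] t tool [ 1.33 -0.6  -0.37] off mm [-1.14 -1.15 69.49] zerr 0.03 op 43.7 gf 65.1 q6 -28.4
t 24.1 roll -145.36 tz@ee -0.378 f tool [-4.6 -2.  -0.6] t tool [ 1.34 -0.61 -0.38] off mm [-1.09 -1.22 69.51] zerr 0.03 op 44.1 gf 65.2 q6 -26.4
t 24.3 roll -143.36 tz@ee -0.382 f tool [-4.3 -2.9 -0.1] t tool [ 1.35 -0.56 -0.38] off mm [-1.05 -1.21 69.47] zerr 0.04 op 43.8 gf 65.2 q6 -24.4
```

```bash
python3 -m jog '[{"rotation":[0.5,-0.07,-0.87],"translation":[0,0,0],"grip":40},{"rotation":[1,-0.14,-1.73],"translation":[0,0,0],"grip":40}]' >/dev/null && python3 ok.py &&
python3 -m jog '[{"rotation":[0.5,-0.07,-0.87],"translation":[0,0,0],"grip":40},{"rotation":[1,-0.14,-1.73],"translation":[0,0,0],"grip":40}]' >/dev/null && python3 ok.py &&
python3 -m jog '[{"rotation":[0.5,-0.07,-0.87],"translation":[0,0,0],"grip":40},{"rotation":[1,-0.14,-1.73],"translation":[0,0,0],"grip":40}]' >/dev/null && python3 ok.py
python3 - <<'E'
from h import *
_,F=frame()
for n in ['wrist','side']:
    p,d,c,M=snap(n); r=(c-N2)@F; h=cv2.cvtColor(p,cv2.COLOR_RGB2HSV)
    m=(d>0)&(np.hypot(r[...,0],r[...,1])<.03)&(r[...,2]<-.007)&(r[...,2]>-.04)&(h[...,1]>100)&(h[...,0]<35); q=r[m]
    print(n,'head',len(q),np.percentile(q,[1,99],axis=0).round(4).tolist())
    y=(d>0)&(np.hypot(r[...,0],r[...,1])<.03)&(r[...,2]>.01)&(r[...,2]<.05)&(h[...,1]>140)&(abs(h[...,0].astype(int)-26)<8); q=r[y]
    if len(q): print('  yellow mark angle',np.degrees(np.arctan2(np.median(q[:,1]),np.median(q[:,0]))).round(1),len(q))
    m=(d>0)&(np.hypot(r[...,0],r[...,1])<.013)&(r[...,2]>-.011)&(r[...,2]<.002); q=r[m]; print('  shank',len(q),np.percentile(q,[2,98],axis=0).round(4).tolist() if len(q) else '')
E
```

```text
t 24.5 roll -141.36 tz@ee -0.459 f tool [-4.9 -4.  -0. ] t tool [ 1.33 -0.55 -0.46] off mm [-1.04 -1.29 69.51] zerr 0.05 op 44.1 gf 65.3 q6 -22.4
wrist head 5739 [[-0.0173, -0.0173, -0.0282], [0.0053, 0.0094, -0.0125]]
  yellow mark angle -132.3 186
  shank 121 [[-0.0127, -0.0128, -0.0005], [0.0029, 0.0067, 0.0016]]
side head 67 [[-0.0269, -0.0181, -0.0322], [0.0111, 0.0072, -0.0124]]
  yellow mark angle -131.9 15
  shank 15 [[-0.0095, -0.0051, -0.0065], [0.003, 0.007, 0.002]]
```

```bash
sed -i 's/>0.44/>0.51/' ok.py
python3 -m jog '[{"rotation":[0.25,-0.04,-0.43],"translation":[0,0,0],"grip":40},{"rotation":[0.5,-0.07,-0.87],"translation":[0,0,0],"grip":40}]' >/dev/null && python3 ok.py &&
python3 -m jog '[{"rotation":[0.25,-0.04,-0.43],"translation":[0,0,0],"grip":40},{"rotation":[0.5,-0.07,-0.87],"translation":[0,0,0],"grip":40}]' >/dev/null && python3 ok.py &&
python3 -m jog '[{"rotation":[0.25,-0.04,-0.43],"translation":[0,0,0],"grip":40},{"rotation":[0.5,-0.07,-0.87],"translation":[0,0,0],"grip":40}]' >/dev/null && python3 ok.py &&
python3 -m jog '[{"rotation":[0.25,-0.04,-0.43],"translation":[0,0,0],"grip":40},{"rotation":[0.5,-0.07,-0.87],"translation":[0,0,0],"grip":40}]' >/dev/null && python3 ok.py
```

```text
t 24.8 roll -140.39 tz@ee -0.428 f tool [-3.9 -2.5  0.7] t tool [ 1.31 -0.54 -0.43] off mm [-1.   -1.3  69.47] zerr 0.05 op 44.3 gf 65.3 q6 -21.5
t 25.0 roll -139.38 tz@ee -0.436 f tool [-4.5 -4.1 -0.2] t tool [ 1.37 -0.5  -0.44] off mm [-0.99 -1.28 69.47] zerr 0.05 op 43.9 gf 65.3 q6 -20.4
t 25.2 roll -138.37 tz@ee -0.5 f tool [-4.6 -2.9  0.1] t tool [ 1.36 -0.53 -0.5 ] off mm [-1.02 -1.28 69.47] zerr 0.05 op 43.7 gf 65.3 q6 -19.4
t 25.4 roll -137.37 tz@ee -0.442 f tool [-4.6 -3.1 -0.3] t tool [ 1.35 -0.49 -0.44] off mm [-0.97 -1.32 69.49] zerr 0.05 op 43.8 gf 65.4 q6 -18.4
```

```bash
sed -i 's/>0.51/>0.55/' ok.py
python3 -m jog '[{"rotation":[0.25,-0.04,-0.43],"translation":[0,0,0],"grip":40},{"rotation":[0.5,-0.07,-0.87],"translation":[0,0,0],"grip":40}]' >/dev/null && python3 ok.py &&
python3 -m jog '[{"rotation":[0.25,-0.04,-0.43],"translation":[0,0,0],"grip":40},{"rotation":[0.5,-0.07,-0.87],"translation":[0,0,0],"grip":40}]' >/dev/null && python3 ok.py &&
python3 -m jog '[{"rotation":[0.25,-0.04,-0.43],"translation":[0,0,0],"grip":40},{"rotation":[0.5,-0.07,-0.87],"translation":[0,0,0],"grip":40}]' >/dev/null && python3 ok.py &&
python3 -m jog '[{"rotation":[0.25,-0.04,-0.43],"translation":[0,0,0],"grip":40},{"rotation":[0.5,-0.07,-0.87],"translation":[0,0,0],"grip":40}]' >/dev/null && python3 ok.py &&
python3 -m jog '[{"rotation":[0.25,-0.04,-0.43],"translation":[0,0,0],"grip":40},{"rotation":[0.5,-0.07,-0.87],"translation":[0,0,0],"grip":40}]' >/dev/null && python3 ok.py
```

```text
t 25.6 roll -136.37 tz@ee -0.503 f tool [-4.  -3.2 -0.1] t tool [ 1.41 -0.54 -0.5 ] off mm [-0.97 -1.35 69.49] zerr 0.05 op 43.9 gf 65.4 q6 -17.4
t 25.8 roll -135.37 tz@ee -0.47 f tool [-4.  -3.7 -0.8] t tool [ 1.37 -0.48 -0.47] off mm [-0.93 -1.36 69.49] zerr 0.05 op 43.9 gf 65.4 q6 -16.4
t 26.0 roll -134.36 tz@ee -0.51 f tool [-4.2 -3.7 -1.1] t tool [ 1.43 -0.43 -0.51] off mm [-0.92 -1.35 69.47] zerr 0.06 op 44.3 gf 65.4 q6 -15.4
t 26.2 roll -133.35 tz@ee -0.513 f tool [-3.1 -3.3 -1. ] t tool [ 1.35 -0.49 -0.51] off mm [-0.92 -1.38 69.49] zerr 0.06 op 43.8 gf 65.5 q6 -14.4
t 26.4 roll -132.35 tz@ee -0.522 f tool [-3.8 -3.  -0.2] t tool [ 1.41 -0.41 -0.52] off mm [-0.91 -1.4  69.49] zerr 0.06 op 43.7 gf 65.5 q6 -13.4
```

```bash
python3 -m jog '[{"rotation":[0.25,-0.04,-0.43],"translation":[0,0,0],"grip":40},{"rotation":[0.5,-0.07,-0.87],"translation":[0,0,0],"grip":40},{"rotation":[0.75,-0.1,-1.3],"translation":[0,0,0],"grip":40}]' >/dev/null; python3 ok.py
python3 -m jog '[{"rotation":[0,0,0],"translation":[0,0,0],"grip":60},{"rotation":[0,0,0],"translation":[0,0,0],"grip":85},{"rotation":[0,0,0],"translation":[0,0,0],"grip":85},{"rotation":[0,0,0],"translation":[0,0,0],"grip":85},{"rotation":[0,0,0],"translation":[0,0,0],"grip":85},{"rotation":[0,0,0],"translation":[0,0,0],"grip":85},{"rotation":[0,0,0],"translation":[-10,1.4,17.3],"grip":85},{"rotation":[0,0,0],"translation":[-25,3.5,43.3],"grip":85},{"rotation":[0,0,0],"translation":[-45,6.3,78],"grip":85},{"rotation":[0,0,0],"translation":[-70,9.8,121],"grip":85},{"rotation":[0,0,0],"translation":[-70,9.8,121],"grip":85},{"rotation":[0,0,0],"translation":[-70,9.8,121],"grip":85}]'
python3 - <<'E'
from h import *
_,F=frame()
for n in ['wrist','side','top']:
    p,d,c,M=snap(n); r=(c-N2)@F; h=cv2.cvtColor(p,cv2.COLOR_RGB2HSV)
    if n=='wrist': cv2.imwrite('pics/w8.png',cv2.cvtColor(p[60:384,100:420],cv2.COLOR_RGB2BGR))
    m=(d>0)&(np.hypot(r[...,0],r[...,1])<.03)&(r[...,2]<-.009)&(r[...,2]>-.04); q=r[m]
    print(n,'head',len(q),np.percentile(q,[1,99],axis=0).round(4).tolist())
    t=q[(q[:,2]<-.0255)&(q[:,2]>-.029)]; 
    if len(t)>20: k=np.linalg.lstsq(np.c_[t[:,:2],np.ones(len(t))],t[:,2],rcond=None)[0]; print('  tilt',np.degrees(k[:2]).round(1),np.median(t,0).round(4))
    y=(d>0)&(np.hypot(r[...,0],r[...,1])<.03)&(r[...,2]>.01)&(r[...,2]<.05)&(h[...,1]>140)&(abs(h[...,0].astype(int)-26)<8); q=r[y]
    if len(q): print('  yellow mark angle',np.degrees(np.arctan2(np.median(q[:,1]),np.median(q[:,0]))).round(1),len(q))
E
```

```text
t 26.7 roll -130.85 tz@ee -0.51 f tool [-3.1 -3.3 -0.6] t tool [ 1.36 -0.45 -0.51] off mm [-0.86 -1.41 69.48] zerr 0.06 op 43.9 gf 65.5 q6 -11.9
time: 27.9
ee_pos: [0.56, 0.2046, 0.248]
tcp_rot: [-159.3, 22.5, -143.0]
wrist_force: [0.6, 0.6, -1.3]
opening: 0.0849
grasp_force: 0.0
wrist head 2043 [[-0.0171, -0.017, -0.0293], [0.0158, 0.0156, -0.0133]]
  tilt [ 0. -0.] [-0.0006 -0.0008 -0.0272]
  yellow mark angle -121.5 26
side head 147 [[-0.0203, -0.0172, -0.0304], [0.0131, 0.0162, -0.012]]
  tilt [0.  0.5] [-0.0043 -0.001  -0.0276]
  yellow mark angle -123.5 9
top head 198 [[-0.0171, -0.0118, -0.0311], [0.0163, 0.0164, -0.0113]]
  tilt [0.1 0. ] [ 0.0017  0.0037 -0.0273]
```

View pics/w8.png

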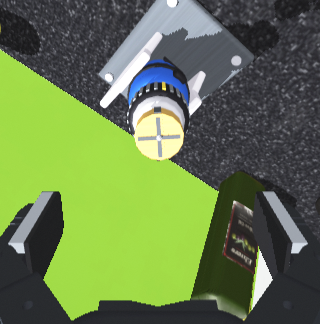

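The final view shows the gold head at (160, 135) in the crop, square on the chuck. Its top is 27.2 mm above the nose with 0° tilt.

```bash
python3 -c "
from workcell import bot
print(bot.job_done())"
```

```text
the job is handed in; nothing more can be done
None
```

The gold bit is fully seated in the chuck and held straight, with the sleeve snug at about 0.2 N m over free turning; the steel bits were left in the stand, and the job was handed in after about 28 s with the robot clear (no verdict was returned).

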